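# Fish a trapped plate nut out of a strut channel with a hooked pick

## Task

A plate nut is stuck in the lipped strut channel, under the welded cleat where no finger gets at it, and lumps of burnt-through weld on the walls inside the channel are in its way. Take the hooked pick from its rest, catch its toe in the nut's hole, and drag the nut along the channel and right out of the open end so that it lies flat in front of the mouth; feel your way past the lumps and never force it. Then hang the pick back in its rest, and leave the other things where they are.

Things in the scene. Friction and masses are not known exactly. Their poses are not given: they have to be found in the camera images.
- channel: Fixed steel base plate 215 x 92 x 8 mm with a lipped strut channel on it, 150 long, 42 wide, slot up. Origin: on the table under the middle of the channel's open mouth; x runs along the channel from the mouth inward, y across, z up. Plate x -50 to 165. Channel x 0 (open) to 150 (shut), wall 2.5, inner floor z 10.5, top z 49, inner width 37 (y -18.5 to 18.5).
- channel_mouth (a point): Middle of the open mouth, on the channel's inner floor. Inside, two weld lumps, 10 long, 12 high, stand 9.5 mm in from a side wall: one between x 3 and 23, one between 61 and 85; each is on the left OR right wall, not measured. The nut passes a lump only within 2.5 mm of the wall opposite it; along the middle it jams. Between the lumps are at least 38 mm. Drips under the lips (above z 40) are harmless.
- slot_top (a point): Middle of the slot between the lips, at the top of the channel at its mouth (x 0, z 49). The slot is 24 wide (y -12 to 12) all along; the lips' turned-in edges reach down to z 41. From x 93 to 133 an angle-iron cleat is welded over the slot, 55 across, underside z 49, flat 5 thick; its upright leg (to z 89) stands at the far edge, x 128 to 133.
- plate_nut: Loose flat steel plate nut, 28 long (its x, along the channel) x 25 wide (its y) x 9 thick, about 55 g, with a round 9.5 mm hole right through its middle. Origin: centre of its underside. It lies on the channel's inner floor beneath the cleat, roughly in line with the channel, with about 6 mm of play to each side.
- nut_hole (a point): Centre of the plate nut's hole, at half its thickness (4.5 mm above its underside).
- pick: Hooked pick, 0.16 kg, upright. Origin: centre of the underside of its square collar (34 x 34 x 6, z 0 to 6). Wooden handle 22 x 22, faces square to x and y, z 6 to 89: grasp it from above. Below the collar a 6 mm steel rod: shank straight down, foot forward along +x with its centre line at z -47, toe turned down at x 60.
- pick_toe (a point): Rounded tip of the pick's toe, 6 mm thick: at (60, 0, -60) mm in the pick's frame; the toe stands 10 mm below the underside of the foot.
- pick_rest: Fixed steel rest for the pick: foot plate 125 x 75 x 6 mm with two upright flats along x, 104 long, 5 thick, 14 mm gap between them (y -7 to 7), tops at z 74. The pick hangs with shank and foot in the gap, foot towards the rest's +x, collar on the tops. Origin: centre of the underside. Spacers close the gap's ends below z 26 (at x -49 and 49).
- rest_seat (a point): Where the pick's origin sits in the rest, with its x along the rest's x: at (-28, 0, 74) mm in the rest's frame, on the flats' tops. Four lugs 5 mm high stand on the tops, 5 mm clear of the collar fore and aft.
- offcut: Bystander: flat-bar offcut 50 x 34 x 8 mm lying beside the channel. Origin: centre of its underside.
- bar_end: Bystander: round steel bar end, 22 mm across, 30 mm high, standing beside the channel. Origin: centre of its underside.
- hex_bolt: Bystander: hexagon bolt standing on its head, 49 mm high, beside the rest. Origin: centre of its underside.

How it is judged:
On the way, in this order (a step that is already met when the one before it is completed fails the run):
1. the pick's toe is down in the nut's hole while the nut is still inside the channel (horizontal distance between pick_toe and nut_hole below 0.005 m and z of pick_toe in the frame of plate_nut below 0.005 m and x of nut_hole in the frame of channel above 0.06 m), for 0.1 s.
2. the nut, dragged by the pick, is wholly out of the channel's mouth (x of nut_hole in the frame of channel below -0.017 m and horizontal distance between pick_toe and nut_hole below 0.008 m), for 0.1 s.
At the end, for the whole second after the job is handed in: The plate nut lies flat (within 7 degrees) and at rest wholly outside the channel, its centre at least 17 mm in front of the mouth and within 100 mm of it; the pick hangs upright and still in its rest, its collar on the flats' tops within 12 mm of its seat (x of nut_hole in the frame of channel below -0.017 m and horizontal distance between nut_hole and channel_mouth below 0.1 m and angle between each of plate_nut, pick's own z axis and vertical below 0.12 rad and height (world z) of plate_nut below 0.012 m and linear speed of each of plate_nut, pick below 0.02 m/s and distance between pick and rest_seat below 0.012 m and contact force between pick and pick_rest above 0.3 N); the robot touches nothing.
It fails at once if the nut is forced: more than 30 N of contact force on it in all (a pull of about 15 N against a jam) (contact force between plate_nut and anything else above 30 N).
It fails at once if the pick is rammed against the channel with more than 25 N (contact force between pick and channel above 25 N).
It fails at once if the offcut is pushed more than 30 mm away (distance of offcut from where it was at the start of the episode above 0.03 m).
It fails at once if the bar end is pushed more than 30 mm away (distance of bar_end from where it was at the start of the episode above 0.03 m).
It fails at once if the bolt is pushed more than 30 mm away (distance of hex_bolt from where it was at the start of the episode above 0.03 m).
It also fails if it takes over 72 s, if anything falls off the work surface, if the arm or the gripper's body presses on something with over 40 N, if the wrist force passes 120 N, or if a joint passes its speed limit or range.

## Robot

A 6-joint arm with a two-finger parallel gripper is mounted at the origin on a cart in front of the work surface, level with it; the furniture and walls round the work are solid. World frame = base frame: x ahead of the robot, y to its left, z up, the work surface at z = 0. Lengths are in m, angles in rad, forces in N, time in s.
With the tool pointing down it reaches from about 0.35 to 0.775 m from the base axis. Payload 7.3 kg.
Tool frame: the origin (TCP) lies between the finger pads; the fingertips stand 17 mm ahead of it and the grasp point (between the pads) lies 2 mm behind it; z points along the fingers, y is the direction in which the jaws open and shut (so a half turn about z gives the same grasp; the last joint's range is limited). The gripper opens to 92 mm and grips with 3 to 60 N. Pads are 19 mm wide; open, the fingers measure 130 mm over their backs; the gripper's body (75 mm by 190 mm) begins 47 mm behind the grasp point.
Start: joints at [1.146, 0.342, 1.524, -0, 1.275, -0.146], TCP at [0.144, 0.505, 0.244] pointing down, gripper open.
Joint ranges: [-2.53, 2.53], [-0.77, 2.02], [0.04, 2.7], [-1, 4.14], [0.28, 2.66], [-3.11, 3.11]. Speed limits (rad/s): [2.57, 2.57, 3.14, 3.14, 3.14, 3.14].

## Interface

Orientations are given as [roll, pitch, yaw] about the fixed x, y, z axes, in that order (R = Rz(yaw) Ry(pitch) Rx(roll)).
In Python, from cell import sensors, vision, hand_in gives the robot as it stands.
- The arm moves only by the tool step_arm, never from a script. Its argument "series" is a list of rows, each a list of 5 numbers: the opening, from 0 (shut) to 1 (fully open), then the shift along the world's x, y, z each as a share of 25 mm, from -1 to 1, then the turn about the world's z as a share of 0.08 rad, from -1 to 1. A call has 1 to 12 rows; each row shifts and turns the commanded pose from where the row before left it; what a row does not reach is not made up. A row lasts 1/10 s, in which the tool goes at most 50 mm and 8.59 degrees, less where a joint would pass 70% of its speed; a pose out of reach is approached as far as the arm can. A call with a number of a shift or a turn outside -1 to 1 is refused whole. A call with a gripper value outside its range is refused whole. The fingers move at their own pace and stop on an object; "squeeze" is the grip in N (left out, the last holds). Time passes only in rows, so rows that do not move let the fingers close. It gives the time, the measured TCP pose, the force and the opening at its end, in the units of the state.
- sensors.observe(): the state, without advancing time (a new reading comes with each control period).
- vision.read_camera(name): name is "side" or "top" or "wrist"; returns a dict with "pixels" (480x640x3 uint8, blue, green, red), "range_z" (480x640 float32, m along the optical axis (not along the pixel's ray), 0 where there is no reading), "camera_matrix" (3x3 intrinsics, pixels), "k1" (the pictures are not rectified: a ray, as slopes to the right and down, at radius r is drawn at 1 + k1 r^2 times it, then the intrinsics apply), "pose" (4x4, takes a point from camera to world coordinates). Camera axes: x right, y down, z forward; pixel columns grow to the right and rows downward; lengths in m; the calibration is good to about 2 mm. A picture is of the moment at which its call begins.
- hand_in(): hands the job in, once; it reports no verdict.
The state is a dict: "time": time; "qpos": joint angles; "qvel": joint speeds; "joint_efforts": joint torques, N m; "tool_pos": TCP position; "tool_rot": TCP orientation; "contact_force": force on the tool from outside, world axes, zero at the start; "torque": the same for the moment, N m; "opening": finger opening in m.
Only numpy, scipy, OpenCV 4.12 (cv2) and the standard library are available. Lean on these libraries where they do the work, as an engineer would, in place of code of your own. Each camera call takes 0.05 s, during which the arm holds its last target.

## Working session

There is one attempt and no reset: what is moved stays moved. The work goes in short steps, Python scripts to look and compute and a tool call to move; the robot and the scene stay as the last step left them, time stands still between calls to the robot, and variables do not carry over. Pictures are saved under pics/ and viewed, and the job is handed in when it is done.

Besides the shell and the picture viewer there is one more tool, called after ">>>" in YAML: its name, and indented under it one key for each argument. step_arm: Moves the arm, as the interface text tells. Its arguments: {"type":"object","properties":{"series":{"type":"array","items":{"type":"array","items":{"type":"number","minimum":-1,"maximum":1}}},"squeeze":{"type":"number"}},"required":["series"]}

```bash
ls; mkdir -p pics; cat > h.py <<'E'
import numpy as np, cv2
from cell import sensors, vision, hand_in
def cap(name,tag):
    c=vision.read_camera(name); cv2.imwrite(f'pics/{tag}.png',c['pixels']); np.savez(f'pics/{tag}.npz',**{k:np.asarray(v) for k,v in c.items()}); return c
def load(tag): return dict(np.load(f'pics/{tag}.npz'))
def cloud(c):
    K=c['camera_matrix'];k1=float(c['k1']);H,W=c['range_z'].shape
    u,v=np.meshgrid(np.arange(W),np.arange(H))
    D=np.array([k1,0,0,0,0.])
    p=cv2.undistortPoints(np.stack([u,v],-1).reshape(-1,1,2).astype(np.float64),K,D).reshape(H,W,2)
    z=c['range_z'];P=np.stack([p[...,0]*z,p[...,1]*z,z],-1)
    T=c['pose'];return P@T[:3,:3].T+T[:3,3]
def ray(c,u,v):
    p=cv2.undistortPoints(np.array([[[u,v]]],float),c['camera_matrix'],np.array([float(c['k1']),0,0,0,0.])).ravel()
    T=c['pose'];return T[:3,3],T[:3,:3]@np.array([p[0],p[1],1.])
def atz(c,u,v,z):
    o,d=ray(c,u,v);return o+d*(z-o[2])/d[2]
def proj(c,X):
    T=c['pose'];p=(np.asarray(X,float)-T[:3,3])@T[:3,:3]
    q,_=cv2.projectPoints(p.reshape(-1,1,3),np.zeros(3),np.zeros(3),c['camera_matrix'],np.array([float(c['k1']),0,0,0,0.]))
    return q.reshape(-1,2)
E
python3 - <<'E'
from h import *
print(sensors.observe())
for n in('side','top','wrist'):
    c=cap(n,n+'0');print(n,c['camera_matrix'].tolist(),c['k1'],c['pose'].round(3).tolist())
E
```

```text
pics
{'time': 0.0, 'qpos': array([ 1.14601121e+00,  3.42699146e-01,  1.52502029e+00, -6.65896196e-05,
        1.27542300e+00, -1.46032792e-01]), 'qvel': array([ 0.00044618,  0.00076054,  0.00052416,  0.00043998, -0.00143444,
       -0.00115303]), 'joint_efforts': array([-4.57344740e-04, -4.31244314e+01, -2.44219261e+01,  7.15784915e-02,
        5.61089139e-02, -1.42144786e-04]), 'tool_pos': array([0.14430693, 0.50436835, 0.24305605]), 'tool_rot': array([-3.14005011e+00, -1.62516690e-04,  2.86285964e+00]), 'contact_force': array([ 0.38478994, -0.2265308 ,  0.83344018]), 'torque': array([ 0.01629094,  0.0270617 , -0.05488627]), 'opening': 0.09172962878802336}
side [[458.0975170990226, 0.0, 319.21267682888134], [0.0, 458.0975170990226, 241.12902312597114], [0.0, 0.0, 1.0]] -0.007334393373610981 [[0.894, -0.27, 0.358, 0.213], [-0.448, -0.529, 0.721, -0.653], [-0.005, -0.805, -0.594, 0.673], [0.0, 0.0, 0.0, 1.0]]
top [[523.9872896537896, 0.0, 315.6007597265972], [0.0, 523.9872896537896, 240.52933030649203], [0.0, 0.0, 1.0]] 0.0010625967939388904 [[0.017, -0.998, 0.055, 0.478], [-1.0, -0.017, 0.012, 0.026], [-0.011, -0.055, -0.998, 1.385], [0.0, 0.0, 0.0, 1.0]]
wrist [[334.36229777770234, 0.0, 320.08173467693854], [0.0, 334.36229777770234, 238.68827881061267], [0.0, 0.0, 1.0]] 0.014637672753130718 [[0.276, 0.924, 0.264, 0.073], [0.961, -0.264, -0.078, 0.525], [-0.002, 0.275, -0.961, 0.385], [0.0, 0.0, 0.0, 1.0]]
```

View pics/side0.png

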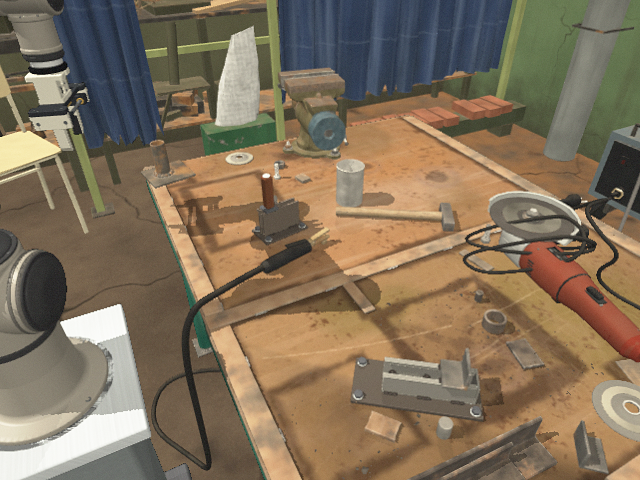

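View pics/top0.png

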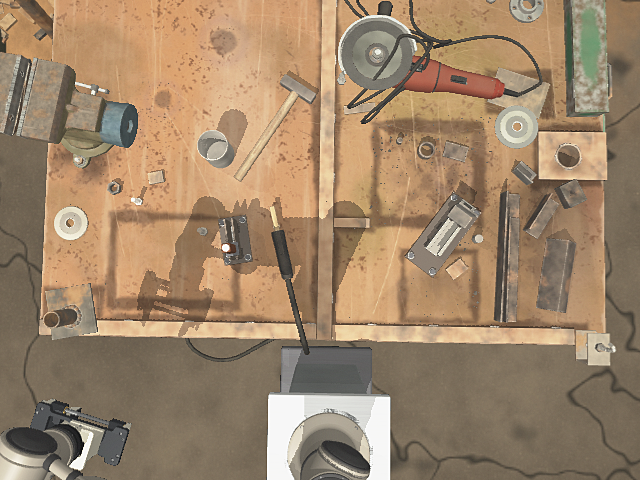

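View pics/wrist0.png

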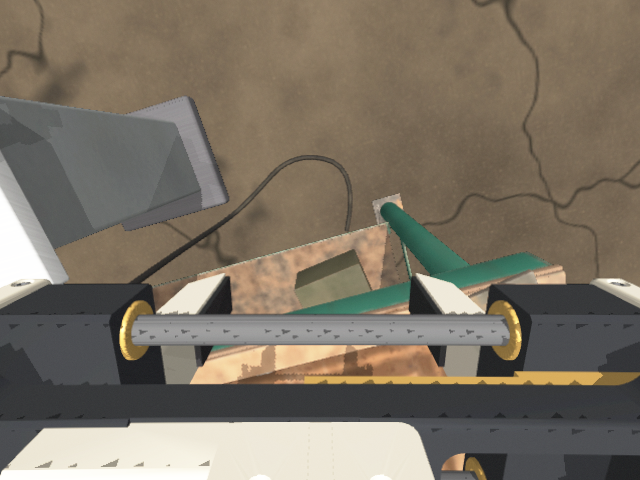

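The side view shows the pick in its rest at about (270,205) and the channel at about (420,385). In the top view the rest is at (235,240) and the channel at (443,232), with the cleat end up and to the right at (463,212).

```bash
python3 - <<'E'
from h import *
t=load('top0');s=load('side0')
a=t['pixels'];
A=cv2.resize(a[195:285,190:270],None,fx=5,fy=5,interpolation=cv2.INTER_CUBIC)
B=cv2.resize(a[185:285,395:490],None,fx=4.5,fy=4.5,interpolation=cv2.INTER_CUBIC)
h=450;cv2.imwrite('pics/zt.png',np.hstack([A[:h],B[:h]])[:, :800])
a=s['pixels']
A=cv2.resize(a[345:440,340:500],None,fx=5,fy=5,interpolation=cv2.INTER_CUBIC)
cv2.imwrite('pics/zs.png',A)
A=cv2.resize(a[160:255,235:345],None,fx=6,fy=6,interpolation=cv2.INTER_CUBIC)
cv2.imwrite('pics/zs2.png',A)
for n,c in(('top',t),('side',s)):
    P=cloud(c)
    if n=='top':
        for (u,v) in((235,240),(230,247),(443,235),(463,212),(400,300),(220,290),(425,255)): print(n,u,v,P[v,u].round(4))
E
```

```text
top 235 240 [0.548  0.2446 0.0722]
top 230 247 [0.5266 0.2411 0.161 ]
top 443 235 [ 0.5734 -0.2909  0.0115]
top 463 212 [ 0.6299 -0.3315  0.0544]
top 400 300 [ 0.4014 -0.1813  0.0023]
top 220 290 [ 0.4188  0.2938 -0.0052]
top 425 255 [ 0.5204 -0.2455  0.0046]
```

View pics/zt.png

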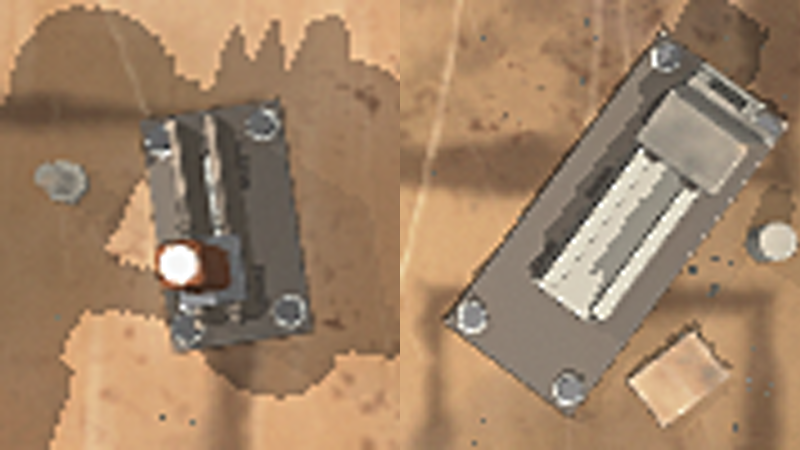

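View pics/zs.png

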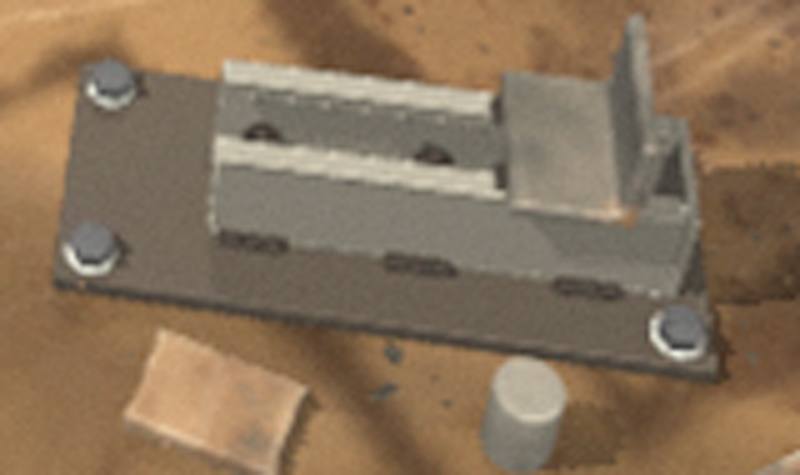

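View pics/zs2.png

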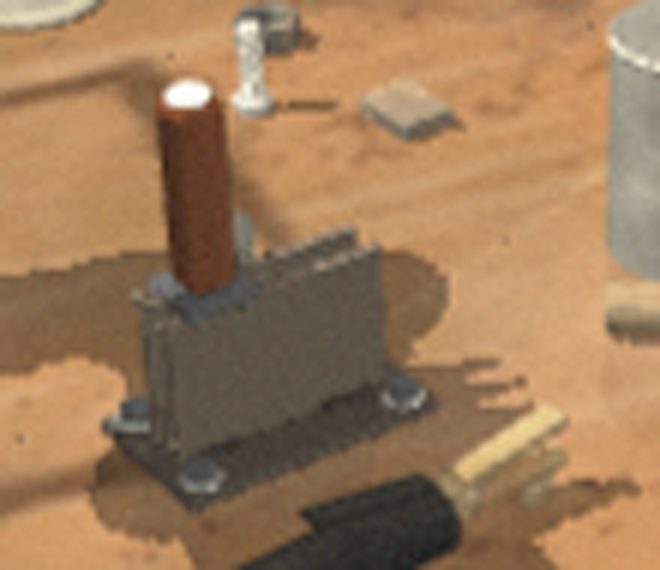

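```bash
cat > fit.py <<'E'
from h import *
from scipy.optimize import least_squares
def fit(obs,x0,zoff=0):
    # obs list of (cam, uv, local xyz)
    def r(p):
        c,s=np.cos(p[2]),np.sin(p[2]);o=[]
        for cam,uv,X in obs:
            W=[p[0]+c*X[0]-s*X[1],p[1]+s*X[0]+c*X[1],X[2]+(p[3] if len(p)>3 else 0)]
            o+=list(proj(cam,W)[0]-uv)
        return np.array(o)
    q=least_squares(r,x0,loss='soft_l1');return q.x,r(q.x).reshape(-1,2)
E
python3 - <<'E'
from fit import *
t=load('top0');s=load('side0')
zb=lambda X,Y:np.array([395+(X-400)/4.5,185+Y/4.5])-.4
za=lambda X,Y:np.array([190+X/5,195+Y/5])-.4
zs=lambda X,Y:np.array([340+X/5,345+Y/5])-.4
# channel: y+ is left when looking along +x
T=[(t,zb(444,320),(-50,46,8)),(t,zb(568,415),(-50,-46,8)),(t,zb(662,30),(165,46,8)),(t,zb(785,120),(165,-46,8)),
 (t,zb(537,280),(0,21,49)),(t,zb(600,320),(0,-21,49))]
S=[(s,zs(53,285),(-50,-46,8)),(s,zs(82,65),(-50,46,8)),(s,zs(718,372),(165,-46,8)),(s,zs(225,62),(0,21,49)),(s,zs(212,145),(0,-21,49)),
   (s,zs(515,205),(93,-27.5,54)),(s,zs(500,78),(93,27.5,54))]
f=lambda L:[(c,u,np.array(X)/1e3) for c,u,X in L]
for L in(T,S,T+S):
  for x0 in ([.5,-.26,-.9],[.5,-.26,-.9,0]):
    p,r=fit(f(L),x0);print(p.round(4),r.round(1).tolist())
zz=lambda X,Y:np.array([235+X/6,160+Y/6])-.4
# rest, x = away up
T=[(t,za(142,122),(62.5,37.5,6)),(t,za(280,98),(62.5,-37.5,6)),(t,za(312,330),(-62.5,-37.5,6)),(t,za(175,350),(-62.5,37.5,6))]
S=[(s,zz(195,508),(-62.5,-37.5,6)),(s,zz(437,400),(62.5,-37.5,6)),(s,zz(178,448),(-52,-12,6)),(s,zz(383,245),(52,-12,74)),(s,zz(357,232),(52,12,74)) ,(s,zz(137,297),(-52,12,74))]
for L in(T,S,T+S):
    p,r=fit(f(L),[.55,.24,-.1,0]);print(p.round(4),r.round(1).tolist())
E
```

```text
[ 0.5302 -0.2556 -0.6287] [[-0.7, 0.3], [0.1, 0.3], [-0.6, -0.4], [0.4, 0.5], [0.7, -1.0], [0.1, 0.0]]
[ 0.5306 -0.2572 -0.6286 -0.007 ] [[-0.5, 0.2], [0.1, 0.2], [-0.7, -0.1], [0.2, 0.7], [0.8, -1.0], [0.1, -0.1]]
[ 0.5263 -0.2605 -0.6261] [[-0.2, -0.6], [-0.5, -0.2], [0.6, 0.2], [-0.4, -0.2], [1.0, 3.4], [-0.9, 0.4], [0.4, -1.5]]
[ 0.5281 -0.2586 -0.6271 -0.0034] [[0.1, -0.7], [-0.3, -0.1], [0.2, 0.1], [-0.3, -0.0], [1.1, 3.5], [-1.1, 0.4], [0.3, -1.3]]
[ 0.5282 -0.2582 -0.6325] [[0.2, 0.9], [0.9, 1.1], [0.6, 0.5], [1.5, 1.5], [1.8, -0.3], [1.1, 0.8], [-0.0, -2.3], [-0.1, -1.6], [0.4, -0.9], [-0.1, -1.5], [1.1, 1.9], [-1.0, -0.9], [0.6, -2.6]]
[ 0.53   -0.2569 -0.6281 -0.0064] [[-0.6, 0.4], [0.1, 0.4], [-0.7, 0.1], [0.1, 0.8], [0.8, -0.8], [0.0, 0.2], [0.5, -0.9], [0.1, -0.1], [-0.1, -0.0], [-0.0, 0.1], [1.3, 3.4], [-1.2, 0.4], [0.3, -1.2]]
[ 0.5539  0.2594  0.1684 -0.0234] [[-0.0, -0.3], [-0.1, 0.3], [0.2, -0.1], [-0.1, 0.1]]
[ 0.5587  0.273   0.1348 -0.0126] [[-1.2, -1.7], [0.5, -0.0], [0.4, 1.9], [0.0, 0.6], [-0.6, -1.2], [0.5, 0.3]]
[ 0.5524  0.2559  0.1627 -0.0013] [[-0.3, -0.6], [0.1, 0.1], [0.2, 0.4], [-0.5, 0.6], [-0.6, -0.9], [1.0, -0.1], [0.6, 2.7], [0.2, 0.2], [-0.7, -1.6], [0.3, 0.6]]
```

>>> step_arm:
  series:
    - [1,0.9,-0.8,0.1,-0.75]
    - [1,0.9,-0.8,0.1,-0.75]
    - [1,0.9,-0.8,0.1,-0.75]
    - [1,0.9,-0.8,0.1,-0.75]
    - [1,0.9,-0.8,0.1,-0.75]
    - [1,0.9,-0.8,0.1,-0.75]
    - [1,0.9,-0.8,0,-0.75]
    - [1,0.9,-0.8,0,-0.75]
  squeeze: 40

```text
time: 0.95
tool_pos: [0.3252, 0.3438, 0.2587]
tool_rot: [-3.141, -0.0, 2.38]
contact_force: [0.4, 0.4, 1.1]
opening: 0.0918
```

>>> step_arm:
  series:
    - [1,0.9,-0.8,0,-0.75]
    - [1,0.9,-0.8,0,-0.75]
    - [1,0.9,-0.8,0,-0.75]
    - [1,0.9,-0.8,0,-0.75]
    - [1,0.9,-0.8,0,-0.75]
    - [1,0.9,-0.8,0,-0.75]
    - [1,0.9,-0.8,0,-0.75]
    - [1,0.9,-0.8,0,-0.75]
    - [1,0,0,0,0]
    - [1,0,0,0,0]

```text
time: 1.95
tool_pos: [0.5043, 0.1844, 0.2582]
tool_rot: [-3.14, -0.0, 1.902]
contact_force: [0.7, -0.4, 0.4]
opening: 0.0915
```

```bash
python3 - <<'E'
from h import *
c=cap('wrist','w1');o=sensors.observe();print(o['time'],o['tool_pos'],o['tool_rot'],o['contact_force'],o['qpos'])
E
```

```text
2.0 [0.50388245 0.18498147 0.2584031 ] [-3.14060907e+00 -4.95947763e-04  1.90330516e+00] [ 0.36952236 -0.16463716  0.1711844 ] [ 2.08808033e-01  3.53147083e-01  1.46599095e+00  3.82433353e-04
  1.32349189e+00 -1.23794851e-01]
```

View pics/w1.png

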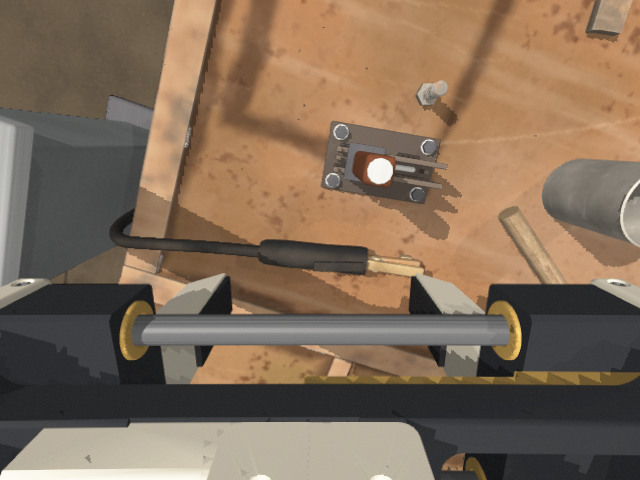

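The wrist view shows the rest at about (380,163), the handle top at (379,171) and the bolt at (431,93). I'll zoom in to fit them.

```bash
python3 - <<'E'
from h import *
c=load('w1');cv2.imwrite('pics/zw1.png',cv2.resize(c['pixels'][105:215,310:455],None,fx=5.5,fy=5.5,interpolation=cv2.INTER_CUBIC))
P=cloud(c);print(P[171,379],P[163,407],P[150,400],P[250,150])
m=(P[...,2]>.15)&(P[...,2]<.2);m[280:]=0;print(P[m].mean(0),P[m].std(0),m.sum(),np.percentile(P[m],[2,98],axis=0))
E
```

```text
[0.52417683 0.25013157 0.16547005] [0.58081706 0.26573391 0.00730529] [0.56792966 0.27646961 0.0061667 ] [0.3229388  0.06624153 0.00677261]
[0.52330127 0.25070952 0.1642187 ] [0.00625071 0.00606109 0.00298253] 1013 [[0.51327339 0.24008277 0.15396464]
 [0.53479098 0.26107484 0.16751819]]
```

View pics/zw1.png

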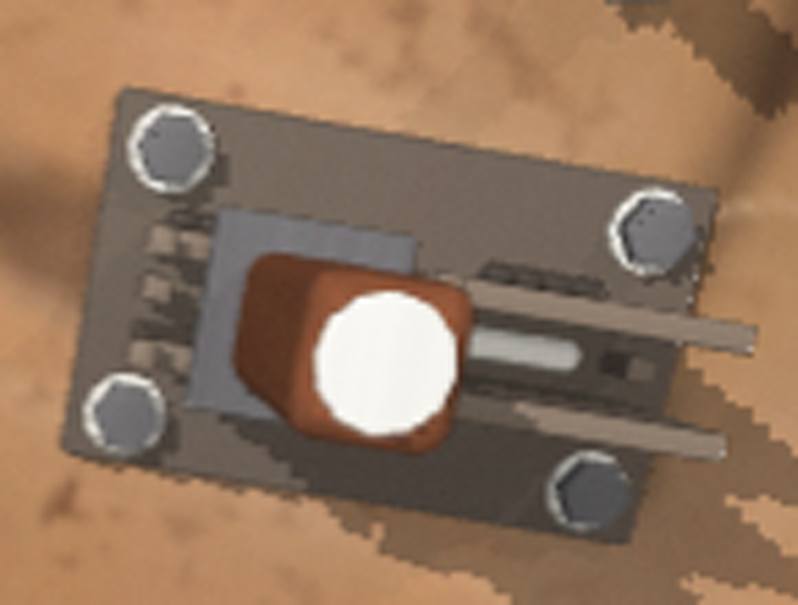

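```bash
python3 - <<'E'
from fit import *
c=load('w1');t=load('top0')
z=lambda X,Y:np.array([310+X/5.5,105+Y/5.5])-.4
za=lambda X,Y:np.array([190+X/5,195+Y/5])-.4
f=lambda L:[(c,u,np.array(X)/1e3) for c,u,X in L]
L=[(c,z(125,88),(-62.5,37.5,6)),(c,z(718,190),(62.5,37.5,6)),(c,z(632,543),(62.5,-37.5,6)),(c,z(62,450),(-62.5,-37.5,6)),
 (c,z(758,325),(52,12,74)),(c,z(757,353),(52,7,74)),(c,z(725,432),(52,-7,74)),(c,z(722,460),(52,-12,74))]
T=[(t,za(142,122),(62.5,37.5,6)),(t,za(280,98),(62.5,-37.5,6)),(t,za(312,330),(-62.5,-37.5,6)),(t,za(175,350),(-62.5,37.5,6))]
for l in(L,L+T):
  for x0 in([.55,.25,.16],[.55,.25,.16,0]):
    p,r=fit(f(l),x0);print(p.round(4),r.round(1).tolist(), 'seat',p[:2]-.028*np.array([np.cos(p[2]),np.sin(p[2])]))
# pick collar / handle: collar origin at z 74, handle top
K=[(c,z(222,208),(-17,17,6)),(c,z(415,238),(17,17,6)),(c,z(188,405),(-17,-17,6)),(c,z(387,362),(0,0,89))]
K=[(a,u,np.array(X)/1e3) for a,u,X in K]
p,r=fit(K,[.52,.25,.16,.074]);print('pick',p,r.round(1).tolist())
E
```

```text
[0.5512 0.2553 0.1701] [[-1.1, -0.8], [0.7, -0.7], [-0.2, 0.4], [-0.5, 0.4], [0.4, -0.2], [-0.9, 0.1], [1.1, 0.3], [0.3, 0.4]] seat [0.52359486 0.25051609]
[ 0.5525  0.2554  0.1696 -0.0044] [[-0.2, -0.3], [0.4, -0.3], [-0.3, 0.1], [0.5, 0.2], [-0.1, -0.1], [-1.3, 0.1], [0.7, 0.1], [-0.1, 0.1]] seat [0.52485337 0.25062777]
[0.5513 0.2553 0.1698] [[-1.0, -0.8], [0.8, -0.6], [-0.1, 0.5], [-0.4, 0.4], [0.5, -0.1], [-0.7, 0.1], [1.2, 0.3], [0.4, 0.4], [-0.3, -0.1], [0.1, 0.4], [0.6, 0.7], [-0.2, 1.0]] seat [0.52372944 0.25055082]
[ 0.5525  0.2554  0.1691 -0.0045] [[-0.1, -0.4], [0.5, -0.3], [-0.3, 0.0], [0.5, 0.1], [-0.0, -0.1], [-1.2, 0.0], [0.8, 0.1], [-0.0, 0.1], [0.0, -0.4], [0.3, 0.1], [0.7, 0.3], [0.1, 0.6]] seat [0.52491745 0.25071244]
pick [0.52593317 0.25044693 0.18314315 0.06673116] [[0.1, -0.1], [0.6, -0.1], [0.2, 0.4], [-0.8, -0.1]]
```

>>> step_arm:
  series:
    - [1,-0.2,-1,-0.2,-0.67]
    - [1,-0.2,-1,-0.2,-0.67]
    - [1,-0.2,-1,-0.2,-0.67]
    - [1,-0.2,-1,-0.2,-0.67]
    - [1,-0.2,-1,-0.2,-0.67]
    - [1,-0.2,-1,-0.2,-0.67]
    - [1,-0.2,-1,-0.2,-0.67]
    - [1,-0.2,-1,-0.2,-0.67]
    - [1,-0.2,-1,-0.2,-0.67]
    - [1,-0.2,-1,-0.2,-0.67]

```text
time: 3.0
tool_pos: [0.4538, -0.0649, 0.2088]
tool_rot: [3.141, -0.0, 1.367]
contact_force: [0.6, -0.4, -0.6]
opening: 0.0917
```

>>> step_arm:
  series:
    - [1,-0.2,-1,-0.2,-0.67]
    - [1,-0.2,-1,-0.2,-0.67]
    - [1,-0.2,-1,-0.2,-0.67]
    - [1,-0.2,-1,-0.2,-0.67]
    - [1,-0.2,-1,-0.2,-0.67]
    - [1,-0.2,-1,-0.2,-0.67]
    - [1,-0.2,-1,-0.2,-0.67]
    - [1,-0.2,-1,-0.2,-0.67]
    - [1,0,0,0,0]
    - [1,0,0,0,0]

```text
time: 4.0
tool_pos: [0.4144, -0.2643, 0.1687]
tool_rot: [-3.141, -0.001, 0.939]
contact_force: [1.4, 0.2, -0.3]
opening: 0.0921
```

```bash
python3 - <<'E'
from h import *
c=cap('wrist','w2');o=sensors.observe();print(o['time'],o['tool_pos'],o['tool_rot'],o['contact_force'],c['pose'].round(3))
E
```

```text
4.05 [ 0.41459074 -0.26396456  0.16891183] [-3.14132074e+00 -4.42448573e-04  9.39838970e-01] [ 0.72272611 -0.31239402  0.00981899] [[ 0.807 -0.568 -0.163  0.458]
 [-0.591 -0.776 -0.222 -0.204]
 [-0.001  0.276 -0.961  0.31 ]
 [ 0.     0.     0.     1.   ]]
```

View pics/w2.png

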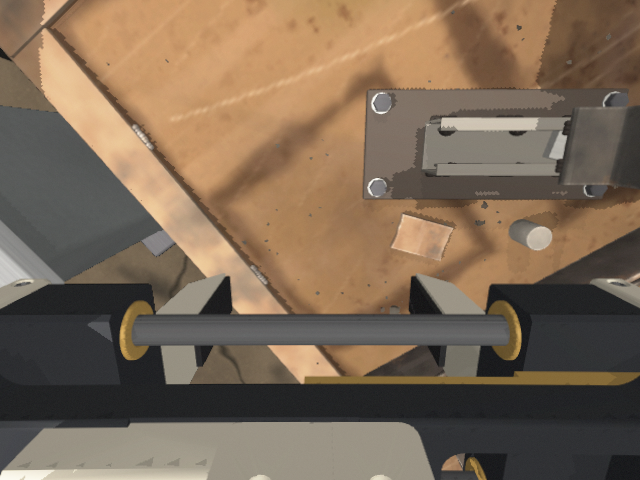

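The channel spans (365–625, 90–198), and there is a bright nut edge at about (556,147) under the cleat.

```bash
python3 - <<'E'
from h import *
c=load('w2');cv2.imwrite('pics/zw2.png',cv2.resize(c['pixels'][85:205,360:630],None,fx=2.95,fy=2.95,interpolation=cv2.INTER_CUBIC))
cv2.imwrite('pics/zw2b.png',cv2.resize(c['pixels'][105:190,415:585],None,fx=4.7,fy=4.7,interpolation=cv2.INTER_CUBIC))
E
```

```text
(no output)
```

View pics/zw2.png

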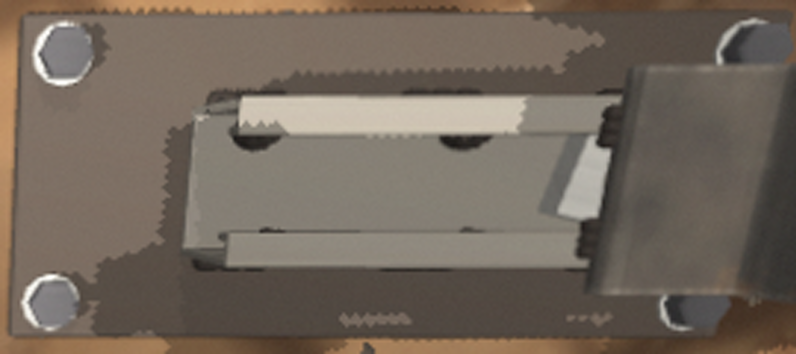

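View pics/zw2b.png

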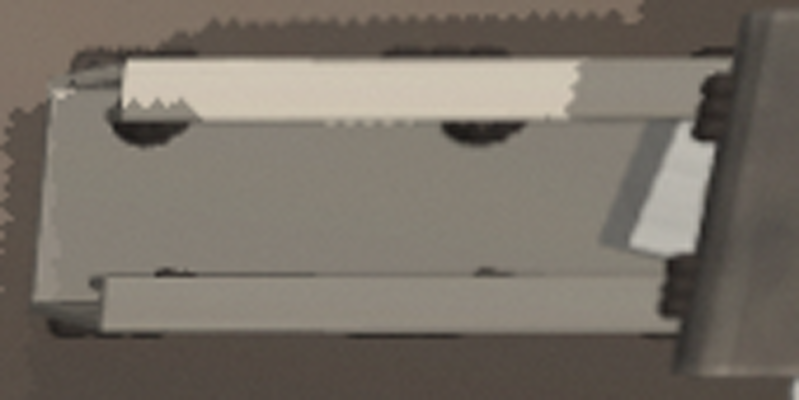

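```bash
cat >> fit.py <<'E'
def tochan(P,p=(.529,-.257,-.629)):
    c,s=np.cos(p[2]),np.sin(p[2]);d=P[...,:2]-np.array(p[:2])
    return np.stack([c*d[...,0]+s*d[...,1],-s*d[...,0]+c*d[...,1],P[...,2]],-1)*1e3
E
python3 - <<'E'
from fit import *
c=load('w2')
z=lambda X,Y:np.array([360+X/2.95,85+Y/2.95])-.4
L=[(z(22,15),(-50,46,8)),(z(10,333),(-50,-46,8)),(z(222,268),(0,-21,49)),(z(240,95),(0,21,49)),(z(588,292),(93,-27.5,54)),(z(630,66),(93,27.5,54)),(z(225,233),(0,-12,49)),(z(240,136),(0,12,49))]
L=[(c,u,np.array(X)/1e3) for u,X in L]
for x0 in([.529,-.257,-.629],[.529,-.257,-.629,0]):
    p,r=fit(L,x0);print(p.round(4),r.round(1).tolist())
C=tochan(cloud(c),p[:3])
zb=lambda X,Y:(415+X/4.7,105+Y/4.7)
for n,q in dict(b1=(150,128),b1b=(150,138),b2=(483,130),b2b=(483,138),s1=(178,270),s2=(490,270),nut=(670,200),nut2=(690,150),nutside=(635,190),floor=(400,200)).items():
    u,v=zb(*q);u=round(u);v=round(v);print(n,u,v,C[v,u].round(1))
E
```

```text
[ 0.5274 -0.2591 -0.6355] [[-0.5, -0.9], [-0.8, 1.5], [0.1, -0.0], [-0.2, 0.5], [1.0, 1.3], [2.9, -0.3], [0.2, -0.2], [-1.5, -0.5]]
[ 0.5286 -0.2599 -0.633  -0.004 ] [[0.3, -0.1], [0.3, 0.9], [0.2, -0.6], [-0.3, 0.8], [-0.6, 0.3], [0.8, -0.1], [0.3, -0.5], [-1.6, -0.4]]
b1 447 132 [13.8 11.5 22.8]
b1b 447 134 [14.3  9.9 21.9]
b2 518 133 [72.  10.5 21.9]
b2b 518 134 [72.   9.7 22. ]
s1 453 162 [ 25.4 -13.   12.4]
s2 519 162 [ 83.7 -13.2   9.8]
nut 558 148 [107.9  -1.5  20. ]
nut2 562 137 [109.3   7.3  20.1]
nutside 550 145 [102.8   0.9  17.1]
floor 500 148 [65.4 -1.4  9.7]
```

>>> step_arm:
  series:
    - [1,0.25,-0.18,-0.9,0]
    - [1,0.25,-0.18,-0.9,0]
    - [1,0.25,-0.18,-0.9,0]
    - [1,0.25,-0.18,-0.9,0]
    - [1,0,0,0,0]
    - [1,0,0,0,0]

```text
time: 4.65
tool_pos: [0.4397, -0.2821, 0.0792]
tool_rot: [-3.141, -0.0, 0.94]
contact_force: [0.2, -0.7, 0.4]
opening: 0.092
```

```bash
python3 - <<'E'
from h import *
c=cap('wrist','w3');o=sensors.observe();print(o['time'],o['tool_pos'],c['pose'].round(3))
cv2.imwrite('pics/zw3.png',cv2.resize(c['pixels'][60:220,400:640],None,fx=3.3,fy=3.3,interpolation=cv2.INTER_CUBIC))
E
```

```text
4.7 [ 0.43988681 -0.28256836  0.07979371] [[ 0.807 -0.567 -0.163  0.483]
 [-0.59  -0.776 -0.222 -0.222]
 [-0.001  0.276 -0.961  0.221]
 [ 0.     0.     0.     1.   ]]
```

View pics/zw3.png

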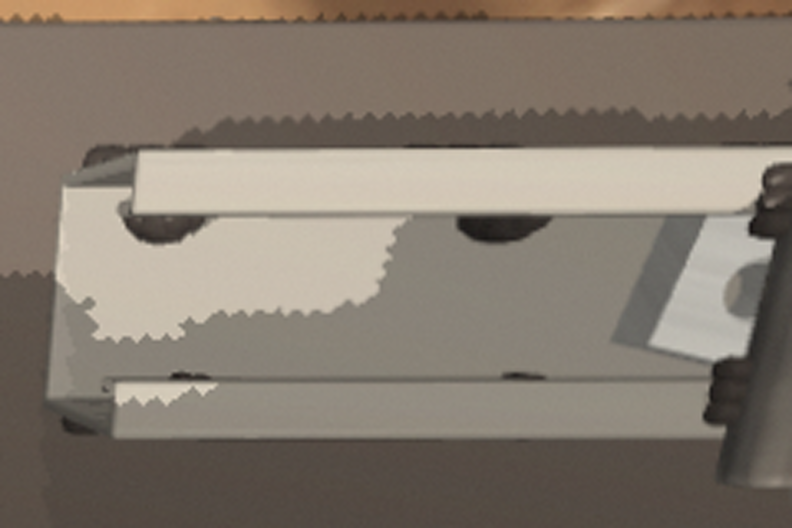

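```bash
python3 - <<'E'
from fit import *
c=load('w3');c2=load('w2')
z=lambda X,Y:np.array([400+X/3.3,60+Y/3.3])-.4
z2=lambda X,Y:np.array([360+X/2.95,85+Y/2.95])-.4
L=[(c,z(113,438),(0,-21,49)),(c,z(137,150),(0,21,49)),(c,z(113,381),(0,-12,49)),(c,z(137,214),(0,12,49)),(c,z(65,185),(0,18.5,10.5)),(c,z(50,398),(0,-18.5,10.5)),(c,z(722,485),(93,-27.5,54)),
 (c2,z2(22,15),(-50,46,8)),(c2,z2(10,333),(-50,-46,8)),(c2,z2(222,268),(0,-21,49)),(c2,z2(588,292),(93,-27.5,54)),(c2,z2(630,66),(93,27.5,54)),(c2,z2(225,233),(0,-12,49)),(c2,z2(240,136),(0,12,49))]
L=[(a,u,np.array(X)/1e3) for a,u,X in L]
for x0 in([.529,-.257,-.629],[.529,-.257,-.629,0]):
    p,r=fit(L,x0);print(p.round(4),r.round(1).tolist())
dz=p[3]
C=tochan(cloud(c),p[:3])
for n,q in dict(corner=(652,340),edge=(705,225),side=(655,290),hole_l=(724,290),hole_t=(752,263),hole_b=(740,318)).items():
    u,v=z(*q);X=tochan(atz(c,u,v,.0195+dz),p[:3]);print(n,X.round(1),C[round(v),round(u)].round(1))
for n,q in dict(l1=(165,235),l2=(505,235),l1a=(127,215),l1b=(210,215),l2a=(457,215),l2b=(553,215)).items():
    u,v=z(*q);print(n,tochan(atz(c,u,v,.0225+dz),p[:3]).round(1),C[round(v),round(u)].round(1))
m=(C[...,2]>17)&(C[...,2]<26)&(abs(C[...,1])<12)&(C[...,0]>98)&(C[...,0]<125);print(m.sum(),np.median(C[m],0),C[m].min(0))
E
```

```text
[ 0.5278 -0.2592 -0.6351] [[-1.2, 0.4], [0.3, -0.4], [0.6, -0.1], [-1.7, 0.2], [-1.1, 0.7], [-1.7, -0.4], [3.8, 0.9], [-0.2, -1.1], [-0.4, 1.4], [0.5, -0.2], [1.5, 1.1], [3.4, -0.5], [0.7, -0.3], [-1.1, -0.6]]
[ 0.5287 -0.2601 -0.6349 -0.0036] [[-0.9, -0.4], [0.4, 0.6], [0.8, -0.6], [-1.6, 0.7], [-0.6, 1.3], [-1.2, -0.9], [0.2, -0.3], [0.8, -0.3], [0.5, 0.9], [0.6, -0.5], [-0.1, 0.6], [1.5, 0.1], [0.8, -0.5], [-1.0, -0.4]]
corner [104.9  -7.7  15.9] [100.9  -7.6  20.7]
edge [109.3  11.8  15.9] [105.6  11.5  20.3]
side [103.3   0.9  15.9] [102.4   1.2  16.9]
hole_l [115.3   0.9  15.9] [113.1   1.2  18.4]
hole_t [119.    5.4  15.9] [115.7   5.6  19.3]
hole_b [119.3  -3.9  15.9] [117.9  -3.9  17.6]
l1 [15.  10.2 18.9] [14.1 10.  21.8]
l2 [73.3 10.2 18.9] [72.6 10.  20.4]
l1a [ 8.1 13.5 18.9] [-0.2 12.2 43.6]
l1b [22.3 13.5 18.9] [10.4 12.  48.3]
l2a [64.5 13.4 18.9] [68.9 13.7 11.8]
l2b [80.8 13.4 18.9] [78.9 13.1 21.6]
999 [108.78103719  -0.42225628  19.7381843 ] [ 99.89059476 -11.32011664  17.00354533]
```

```bash
python3 - <<'E'
from fit import *
for tag in('w2','w3'):
    c=load(tag);C=tochan(cloud(c),(.5287,-.2601,-.635))
    sel=(np.arange(480)<280)[:,None]
    def st(n,m):
        m=m&sel
        print(tag,n,m.sum(),'med',np.median(C[m],0).round(1),'p2',np.percentile(C[m],3,axis=0).round(1),'p98',np.percentile(C[m],97,axis=0).round(1))
    x,y,z=C[...,0],C[...,1],C[...,2]
    st('cleattop',(z>51)&(z<57)&(x>80)&(x<126)&(abs(y)<35))
    st('lip+',(z>46)&(z<51.5)&(x>-8)&(x<88)&(y>8)&(y<25))
    st('lip-',(z>46)&(z<51.5)&(x>-8)&(x<88)&(y<-8)&(y>-25))
    st('plate',(z>5)&(z<9.5)&(x>-60)&(x<-8)&(abs(y)<55))
    st('floor',(z>8.5)&(z<13)&(x>30)&(x<60)&(abs(y)<10))
    st('nuttop',(z>18.5)&(z<22)&(x>98)&(x<125)&(abs(y)<14))
    for v in (145,147,149):
        r=[(u,*C[v,u].round(1)) for u in range(595,640,2)] if tag=='w3' else []
        print(v,[ (a[0],float(a[1]),float(a[3])) for a in r])
E
```

```text
w2 cleattop 4229 med [108.    1.4  54.3] p2 [ 91.3 -25.3  51.7] p98 [125.3  26.1  56. ]
w2 lip+ 1630 med [43.4 16.8 49.3] p2 [ 0.7 12.2 47.9] p98 [85.5 21.1 50.7]
w2 lip- 1428 med [ 43.3 -16.2  49.3] p2 [  0.8 -20.6  48. ] p98 [ 85.5 -12.3  50.6]
w2 plate 4595 med [-27.5   2.1   8.3] p2 [-50.2 -42.5   6.9] p98 [-9.1 43.5  9.4]
w2 floor 837 med [45.2  0.4 10.9] p2 [30.9 -9.5  9.5] p98 [59.1  9.4 12.4]
w2 nuttop 328 med [107.4  -0.8  19.8] p2 [101.5  -9.3  18.7] p98 [112.8  11.5  21.2]
145 []
147 []
149 []
w3 cleattop 1172 med [ 92.5 -13.4  53. ] p2 [ 88.2 -26.4  51.1] p98 [97.7 15.5 55.2]
w3 lip+ 3869 med [43.2 16.5 49.3] p2 [ 0.8 12.3 48. ] p98 [85.7 20.8 50.6]
w3 lip- 3259 med [ 43.9 -16.   49.3] p2 [  0.9 -20.4  47.7] p98 [ 85.9 -11.9  50.6]
w3 plate 9336 med [-27.3   4.1   8.3] p2 [-49.9 -42.5   7. ] p98 [-9.2 43.9  9.3]
w3 floor 1745 med [45.   0.1 10.9] p2 [30.9 -9.3  9.6] p98 [59.1  9.3 12.1]
w3 nuttop 920 med [109.2   0.2  19.8] p2 [102.4  -9.4  18.7] p98 [117.4  12.1  21.1]
145 [(595, 103.0, 13.7), (597, 104.5, 13.3), (599, 105.1, 14.0), (601, 104.1, 16.7), (603, 103.9, 18.3)
[... 578 characters left out ...]
9.8), (617, 111.3, 19.2), (619, 113.1, 18.4), (621, 120.3, 11.3), (623, 122.6, 10.1), (625, 121.7, 12.4), (627, 123.2, 12.0), (629, 123.6, 12.9), (631, 92.3, 49.6), (633, 91.7, 51.3), (635, 92.0, 52.0), (637, 91.4, 53.8), (639, 94.0, 51.9)]
149 [(595, 103.3, 14.0), (597, 103.0, 15.9), (599, 103.1, 17.2), (601, 103.9, 17.6), (603, 103.5, 19.4), (605, 104.3, 19.8), (607, 105.2, 20.2), (609, 106.2, 20.3), (611, 107.8, 19.7), (613, 109.5, 19.0), (615, 110.0, 19.8), (617, 111.4, 19.5), (619, 119.2, 11.6), (621, 121.1, 10.7), (623, 122.4, 10.6), (625, 122.3, 12.1), (627, 122.6, 13.0), (629, 122.7, 14.3), (631, 93.1, 48.9), (633, 91.5, 51.8), (635, 92.9, 51.3), (637, 92.8, 52.5), (639, 93.0, 53.2)]
```

>>> step_arm:
  series:
    - [1,0,0,1,0]
    - [1,0,0.3,1,0]
    - [1,0.16,1,1,-0.4]
    - [1,0.16,1,1,-0.4]
    - [1,0.16,1,1,-0.4]
    - [1,0.16,1,1,-0.4]
    - [1,0.16,1,1,-0.4]
    - [1,0.16,1,0,-0.4]
    - [1,0.16,1,0,-0.4]
    - [1,0.16,1,0,-0.4]
    - [1,0.16,1,0,-0.4]
    - [1,0.16,1,0,-0.4]

```text
time: 5.9
tool_pos: [0.4792, -0.0243, 0.2555]
tool_rot: [3.14, -0.002, 0.617]
contact_force: [-0.3, 0.5, 0.8]
opening: 0.0918
```

>>> step_arm:
  series:
    - [1,0.16,1,0,-0.5]
    - [1,0.16,1,0,-0.5]
    - [1,0.16,1,0,-0.5]
    - [1,0.16,1,0,-0.5]
    - [1,0.16,1,0,-0.5]
    - [1,0.16,1,0,-0.5]
    - [1,0.16,1,0,-0.5]
    - [1,0.16,1,0,-0.5]
    - [1,0.16,1,0,-0.5]
    - [1,0.16,1,0,-0.5]
    - [1,0,0,0,0]
    - [1,0,0,0,0]

```text
time: 7.1
tool_pos: [0.519, 0.2245, 0.2549]
tool_rot: [3.141, -0.001, 0.22]
contact_force: [0.7, 0.5, 0.2]
opening: 0.0915
```

```bash
python3 - <<'E'
from h import *
c=cap('wrist','w4');o=sensors.observe();print(o['time'],o['tool_pos'],o['tool_rot'])
P=cloud(c);m=(P[...,2]>.15)&(P[...,2]<.175)&(np.hypot(P[...,0]-.5245,P[...,1]-.25)<.03);print(m.sum(),P[m].mean(0),np.percentile(P[m],[2,98],axis=0))
cv2.imwrite('pics/zw4.png',cv2.resize(c['pixels'][100:400,200:520],None,fx=2.,fy=2.,interpolation=cv2.INTER_CUBIC))
print(proj(c,[[.5245,.2506,.163],[.5245,.2506,.08]]))
E
```

```text
7.15 [0.51903721 0.22389001 0.25469756] [ 3.14118126e+00 -9.25491827e-04  2.19042310e-01]
934 [0.52694783 0.24988841 0.16381979] [[0.51522843 0.23938629 0.15247957]
 [0.53634039 0.26049524 0.16731773]]
[[286.4546378  233.64844562]
 [294.7413325  211.16019034]]
```

View pics/zw4.png

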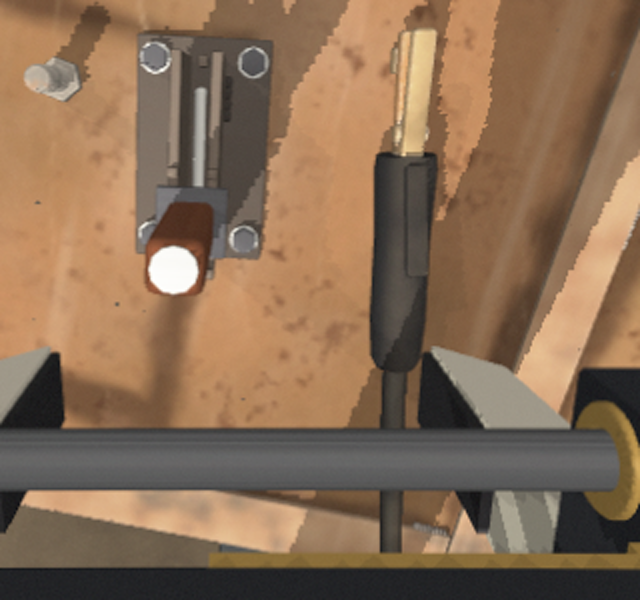

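>>> step_arm:
  series:
    - [1,0.12,0.53,0,-0.3]
    - [1,0.12,0.53,-0.3,-0.3]
    - [1,0,0,-1,0]
    - [1,0,0,-1,0]
    - [1,0,0,-1,0]
    - [1,0,0,-1,0]
    - [1,0,0,-1,0]
    - [1,0,0,0,0]
    - [1,0,0,0,0]

```text
time: 8.05
tool_pos: [0.5258, 0.25, 0.1221]
tool_rot: [3.141, -0.0, 0.169]
contact_force: [1.1, -0.4, 0.3]
opening: 0.092
```

>>> step_arm:
  series:
    - [0,0,0,0,0]
    - [0,0,0,0,0]
    - [0,0,0,0,0]
    - [0,0,0,0,0]
    - [0,0,0,0,0]
    - [0,0,0,0,0]
    - [0,0,0,0,0]
    - [0,0,0,0,0]
  squeeze: 45

```text
time: 8.85
tool_pos: [0.5254, 0.2508, 0.1212]
tool_rot: [3.141, 0.0, 0.17]
contact_force: [0.1, -0.1, 0.2]
opening: 0.0325
```

>>> step_arm:
  series:
    - [0,0,0,0,0]
    - [0,0,0,0,0]
    - [0,0,0,0,0]
    - [0,0,0,0,0]

```text
time: 9.25
tool_pos: [0.5254, 0.2507, 0.1212]
tool_rot: [3.142, 0.0, 0.17]
contact_force: [0.4, -0.2, -0.5]
opening: 0.0215
```

>>> step_arm:
  series:
    - [0,0,0,0.3,0]
    - [0,0,0,0.6,0]
    - [0,0,0,0.8,0]
    - [0,0,0,0.8,0]
    - [0,0,0,0.8,0]
    - [0,0,0,0.8,0]
    - [0,0,0,0.8,0]
    - [0,0,0,0,0]
    - [0,0,0,0,0]

```text
time: 10.15
tool_pos: [0.5253, 0.2507, 0.2435]
tool_rot: [3.142, -0.0, 0.17]
contact_force: [-0.9, 0.6, -1.8]
opening: 0.0223
```

```bash
python3 - <<'E'
from h import *
c=cap('wrist','w5');s=cap('side','s5');o=sensors.observe();print(o['time'],o['tool_pos'],o['tool_rot'],o['contact_force'],o['torque'])
cv2.imwrite('pics/zw5.png',cv2.resize(c['pixels'][100:400,200:520],None,fx=2.,fy=2.,interpolation=cv2.INTER_CUBIC))
cv2.imwrite('pics/zs5.png',cv2.resize(s['pixels'][60:270,180:400],None,fx=2.8,fy=2.8,interpolation=cv2.INTER_CUBIC))
E
```

```text
10.25 [0.52481423 0.25051731 0.24237774] [3.14115604e+00 2.47272227e-03 1.69955444e-01] [-0.19656792 -0.26594024 -2.2876618 ] [-0.07262035  0.19208008  0.01878777]
```

View pics/zw5.png

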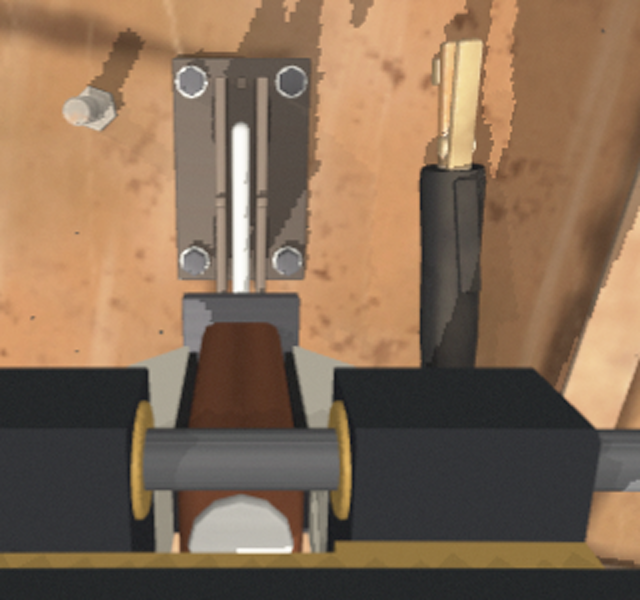

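View pics/zs5.png

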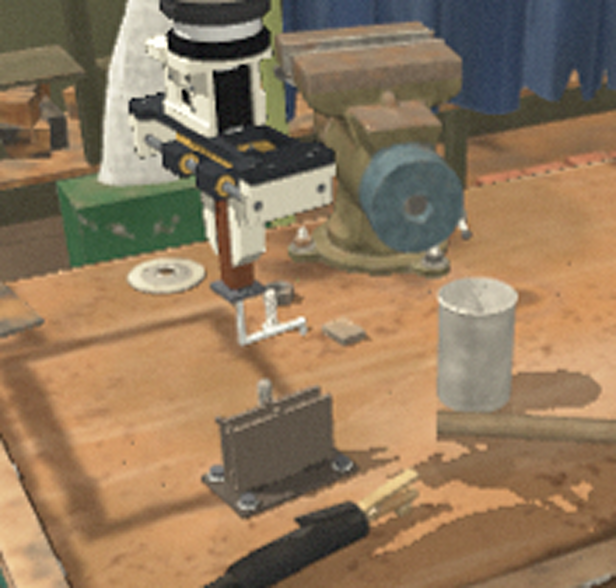

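```bash
python3 - <<'E'
from fit import *
c=load('w5');o=np.array([.52481,.25052,.24238]);yaw=.17
z=lambda X,Y:(200+X/2-.3,100+Y/2-.3)
P=cloud(c)
for q in((241,122),(241,140),(240,250),(241,295),(183,295),(298,295)):
    u,v=z(*q);zz=o[2]-.0472-.044 if q[0]in(240,241) and q[1]<290 else o[2]-.0472+.006
    X=tochan(atz(c,u,v,zz),(o[0],o[1],yaw));Y=tochan(P[round(v),round(u)],(o[0],o[1],yaw));print(q,X.round(1),Y.round(1))
E
```

```text
(241, 122) [ 62.8  -0.  151.2] [6.250e+01 1.000e-01 1.488e+02]
(241, 140) [ 56.8  -0.  151.2] [5.660e+01 1.000e-01 1.518e+02]
(240, 250) [ 18.    0.3 151.2] [1.820e+01 1.000e-01 1.529e+02]
(241, 295) [ 16.8   0.  201.2] [1.650e+01 1.000e-01 1.999e+02]
(183, 295) [ 16.8  16.7 201.2] [-46.2  35.1   0.2]
(298, 295) [ 16.8 -16.4 201.2] [ 16.5 -16.7 199.7]
```

>>> step_arm:
  series:
    - [0,0.03,-0.5,0,-0.3]
    - [0,0.03,-0.94,0,-0.46]
    - [0,0.03,-0.94,0,-0.46]
    - [0,0.03,-0.94,0,-0.46]
    - [0,0.03,-0.94,0,-0.46]
    - [0,0.03,-0.94,0,-0.46]
    - [0,0.03,-0.94,0,-0.46]
    - [0,0.03,-0.94,0,-0.46]
    - [0,0.03,-0.94,0,-0.46]
    - [0,0.03,-0.94,0,-0.46]
    - [0,0.03,-0.94,0,-0.46]
    - [0,0.03,-0.94,0,-0.46]

```text
time: 11.45
tool_pos: [0.5338, -0.022, 0.243]
tool_rot: [3.141, 0.002, -0.262]
contact_force: [0.8, -0.4, -1.9]
opening: 0.0219
```

>>> step_arm:
  series:
    - [0,0.03,-0.94,0,-0.46]
    - [0,0.03,-0.94,0,-0.46]
    - [0,0.03,-0.94,0,-0.46]
    - [0,0.03,-0.94,0,-0.46]
    - [0,0.03,-0.94,0,-0.46]
    - [0,0.03,-0.94,0,-0.46]
    - [0,0.03,-0.94,0,-0.46]
    - [0,0.03,-0.94,0,-0.46]
    - [0,0.03,-0.94,0,-0.46]
    - [0,0.03,-0.5,0,-0.4]
    - [0,0,0,0,0]
    - [0,0,0,0,0]

```text
time: 12.65
tool_pos: [0.5416, -0.2438, 0.2433]
tool_rot: [-3.141, 0.001, -0.622]
contact_force: [-0.1, 0.1, -1.6]
opening: 0.0219
```

```bash
python3 - <<'E'
from fit import *
c=cap('wrist','w6');o=sensors.observe();print(o['time'],o['tool_pos'],o['tool_rot'],o['contact_force'],o['torque'])
cv2.imwrite('pics/w6v.png',c['pixels'][:400])
E
```

```text
12.7 [ 0.54176851 -0.24337791  0.24348874] [-3.14131859e+00  9.77147884e-04 -6.21192121e-01] [ 0.58425849  0.30378649 -1.81291267] [0.06961402 0.1853205  0.02976307]
```

View pics/w6v.png

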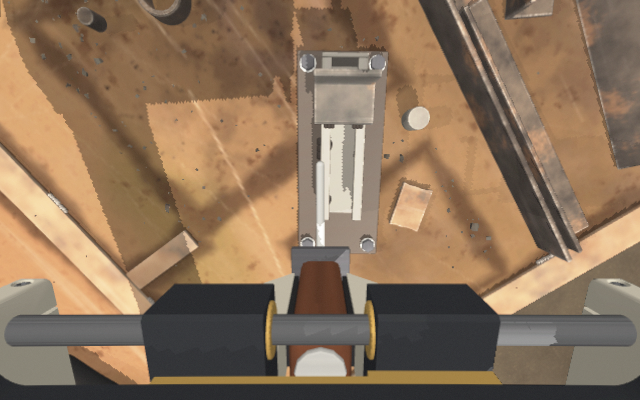

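The foot is at (320,160–245) and the channel runs from (302,50) to (380,252), almost parallel to it. I'll refine the channel pose from this view.

```bash
python3 - <<'E'
from fit import *
c=load('w6')
cv2.imwrite('pics/zw6.png',cv2.resize(c['pixels'][40:265,285:400],None,fx=2.65*1.3,fy=2.65,interpolation=cv2.INTER_CUBIC))
C=tochan(cloud(c),(.5279,-.2595,-.635))
x,y,z=C[...,0],C[...,1],C[...,2]
def line(m,a):
    q=C[m];k=np.polyfit(q[:,0],q[:,1],1);print(a,m.sum(),k.round(4),q.mean(0).round(1))
line((z>45)&(z<52)&(x>5)&(x<88)&(y>11)&(y<24),'lip+')
line((z>45)&(z<52)&(x>5)&(x<88)&(y<-11)&(y>-24),'lip-')
m=(z>51)&(z<57)&(x>80)&(x<126)&(abs(y)<35);print('cleat',C[m].mean(0),np.percentile(C[m],[2,98],axis=0))
m=(z>5)&(z<12)&(x>-60)&(x<-3)&(abs(y)<55);print('plate',np.percentile(C[m],[1,50,99],axis=0))
E
```

```text
lip+ 561 [ 0.0414 13.0463] [54.9 15.3 49.3]
lip- 805 [ 2.30000e-03 -1.66174e+01] [ 47.8 -16.5  49.2]
cleat [109.14497666  -0.29043476  54.33624119] [[ 91.93602047 -26.35542596  51.77046974]
 [125.49376663  25.75924789  56.07210018]]
plate [[-48.3131472  -45.5057698    6.53495234]
 [-22.06091615  -7.3190215    8.39044484]
 [ -3.33790796  44.73603488  10.50374599]]
```

View pics/zw6.png

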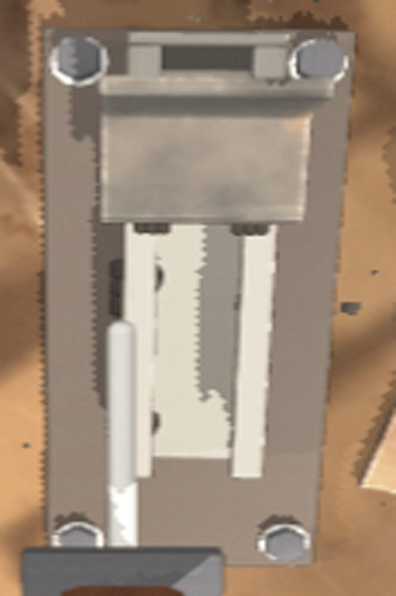

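>>> step_arm:
  series:
    - [0,-0.05,-0.98,0,-0.16]
    - [0,0,0,-0.5,0]
    - [0,0,0,-0.8,0]
    - [0,0,0,-0.8,0]
    - [0,0,0,-0.8,0]
    - [0,0,0,-0.4,0]
    - [0,0,0,0,0]
    - [0,0,0,0,0]

```text
time: 13.5
tool_pos: [0.5411, -0.2684, 0.1619]
tool_rot: [-3.142, -0.001, -0.634]
contact_force: [0.3, -0.2, -1.4]
opening: 0.0218
```

```bash
cat >> fit.py <<'E'
CH=(.5279,-.2595,-.634)
def toe(o=None):
    o=o or sensors.observe();p=o['tool_pos'];y=o['tool_rot'][2]
    t=np.array([p[0]+.0598*np.cos(y),p[1]+.0598*np.sin(y),p[2]-.1072]);q=tochan(t,CH)
    c,s=np.cos(CH[2]),np.sin(CH[2]);f=o['contact_force']
    print('t',o['time'],'toe',q.round(1),'yaw',round(float(y-CH[2]),3),'F',np.round([c*f[0]+s*f[1],-s*f[0]+c*f[1],f[2]],1),'T',o['torque'].round(2),'rp',o['tool_rot'][:2].round(3))
E
python3 - <<'E'
from fit import *
toe()
c=cap('wrist','w7');cv2.imwrite('pics/zw7.png',cv2.resize(c['pixels'][0:300,220:440],None,fx=2.6,fy=2,interpolation=cv2.INTER_CUBIC))
E
```

```text
t 13.5 toe [75.7  0.7 54.7] yaw -0.0 F [ 0.3  0.  -1.4] T [0.03 0.2  0.02] rp [-3.142e+00 -1.000e-03]
```

View pics/zw7.png

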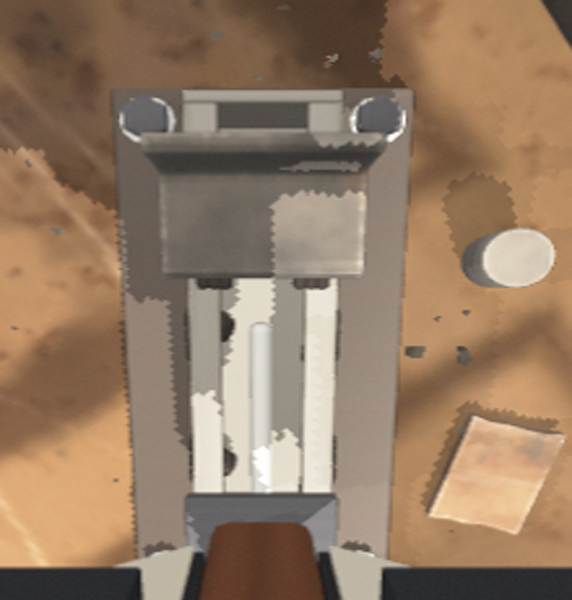

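>>> step_arm:
  series:
    - [0,0,0,-0.4,0]
    - [0,0,0,-0.4,0]
    - [0,0,0,-0.43,0]
    - [0,0,0,0,0]
    - [0,0,0,0,0]

```text
time: 14.05
tool_pos: [0.5405, -0.2687, 0.13]
tool_rot: [3.141, 0.001, -0.635]
contact_force: [-0.1, -0.2, -2.3]
opening: 0.0219
```

```bash
python3 - <<'E'
from fit import *
toe()
c=load('w7')
for q in((261,275),(200,275),(330,275)):
    print(tochan(atz(c,220+q[0]/2.6-.3,q[1]/2-.3,.054),CH))
print(tochan(atz(c,220+261/2.6-.3,322/2-.3,.0547+.015),CH))
E
```

```text
t 14.05 toe [75.4  0.  22.8] yaw -0.001 F [ 0.1 -0.2 -2.3] T [0.03 0.17 0.08] rp [3.141e+00 1.000e-03]
[93.95638148  0.45040158 54.        ]
[93.95870622 17.16805869 54.        ]
[ 93.94180854 -18.46076477  54.        ]
[78.43563908  0.46541461 69.7       ]
```

>>> step_arm:
  series:
    - [0,0.28,-0.2,0.02,0]
    - [0,0.28,-0.2,0,0]
    - [0,0.28,-0.2,0,0]
    - [0,0.28,-0.2,0,0]
    - [0,0,0,0,0]

```text
time: 14.55
tool_pos: [0.5697, -0.2897, 0.1309]
tool_rot: [3.142, -0.001, -0.635]
contact_force: [0.3, -0.8, -2.1]
opening: 0.0219
```

```bash
python3 - <<'E'
from fit import *
toe()
E
```

```text
t 14.55 toe [111.4   0.4  23.7] yaw -0.001 F [ 0.7 -0.5 -2.1] T [ 0.04  0.14 -0.01] rp [ 3.142e+00 -1.000e-03]
```

>>> step_arm:
  series:
    - [0,0.12,-0.08,0,0]
    - [0,0.12,-0.08,0,0]
    - [0,0,0,-0.06,0]
    - [0,0,0,-0.06,0]
    - [0,0,0,-0.06,0]
    - [0,0,0,0,0]

```text
time: 15.15
tool_pos: [0.5744, -0.2926, 0.1262]
tool_rot: [3.141, 0.001, -0.635]
contact_force: [0.7, -0.7, -1.6]
opening: 0.0216
```

```bash
python3 - <<'E'
from fit import *
toe()
E
```

```text
t 15.15 toe [116.9   0.9  19. ] yaw -0.001 F [ 0.9 -0.1 -1.6] T [-0.04  0.14  0.04] rp [3.141e+00 1.000e-03]
```

>>> step_arm:
  series:
    - [0,0.05,-0.04,0,0]
    - [0,0,0,-0.05,0]
    - [0,0,0,-0.05,0]
    - [0,0,0,0,0]

```text
time: 15.55
tool_pos: [0.5758, -0.2937, 0.1237]
tool_rot: [3.142, 0.001, -0.635]
contact_force: [0.6, -0.6, -1.8]
opening: 0.0214
```

```bash
python3 - <<'E'
from fit import *
toe()
E
```

```text
t 15.55 toe [118.7   0.8  16.5] yaw -0.001 F [ 0.9 -0.1 -1.8] T [ 0.02  0.21 -0.05] rp [3.142e+00 1.000e-03]
```

>>> step_arm:
  series:
    - [0,0,0,-0.05,0]
    - [0,0,0,-0.05,0]
    - [0,0,0,-0.04,0]
    - [0,0,0,0,0]
    - [0,0,0,0,0]

```text
time: 16.05
tool_pos: [0.576, -0.2938, 0.1205]
tool_rot: [3.141, -0.0, -0.635]
contact_force: [0.6, 0.7, -2.4]
opening: 0.0215
```

```bash
python3 - <<'E'
from fit import *
toe()
E
```

```text
t 16.05 toe [118.8   0.8  13.3] yaw -0.001 F [ 0.1  0.9 -2.4] T [0.05 0.25 0.  ] rp [ 3.141 -0.   ]
```

>>> step_arm:
  series:
    - [0,-0.05,-0.07,0,0]
    - [0,-0.05,-0.07,0,0]
    - [0,-0.03,-0.04,0,0]
    - [0,0,0,0,0]

```text
time: 16.45
tool_pos: [0.5726, -0.2985, 0.1205]
tool_rot: [3.141, 0.0, -0.635]
contact_force: [-0.3, -0.3, -1.6]
opening: 0.0218
```

```bash
python3 - <<'E'
from fit import *
toe()
E
```

```text
t 16.45 toe [118.9  -5.   13.3] yaw -0.001 F [-0.1 -0.4 -1.6] T [0.   0.23 0.02] rp [3.141 0.   ]
```

>>> step_arm:
  series:
    - [0,-0.02,-0.03,0,0]
    - [0,-0.02,-0.03,0,0]
    - [0,0,0,0,0]

```text
time: 16.75
tool_pos: [0.5717, -0.2997, 0.1205]
tool_rot: [3.142, 0.0, -0.635]
contact_force: [0.9, 0.5, -1.2]
opening: 0.0219
```

```bash
python3 - <<'E'
from fit import *
toe()
E
```

```text
t 16.75 toe [118.9  -6.5  13.3] yaw -0.001 F [ 0.5  1.  -1.2] T [0.16 0.17 0.01] rp [3.142 0.   ]
```

>>> step_arm:
  series:
    - [0,-0.02,-0.03,0,0]
    - [0,-0.01,-0.01,0,0]
    - [0,0,0,0,0]

```text
time: 17.05
tool_pos: [0.571, -0.3007, 0.1205]
tool_rot: [3.142, 0.0, -0.635]
contact_force: [0.2, -0.1, -2.4]
opening: 0.0217
```

```bash
python3 - <<'E'
from fit import *
toe()
E
```

```text
t 17.05 toe [118.9  -7.7  13.3] yaw -0.001 F [ 0.2  0.  -2.4] T [ 0.16  0.11 -0.01] rp [3.142 0.   ]
```

>>> step_arm:
  series:
    - [0,-0.1,0.07,0,0]
    - [0,-0.1,0.07,0,0]
    - [0,-0.1,0.07,0,0]
    - [0,-0.1,0.07,0,0]
    - [0,-0.1,0.07,0,0]
    - [0,0,0,0,0]

```text
time: 17.65
tool_pos: [0.5582, -0.2916, 0.1206]
tool_rot: [-3.141, 0.0, -0.635]
contact_force: [1.1, 2.4, -0.9]
opening: 0.0219
```

```bash
python3 - <<'E'
from fit import *
toe()
c=cap('wrist','w8');cv2.imwrite('pics/zw8.png',cv2.resize(c['pixels'][90:290,240:400],None,fx=4,fy=3,interpolation=cv2.INTER_CUBIC))
toe()
E
```

```text
t 17.65 toe [103.2  -7.9  13.4] yaw -0.001 F [-0.5  2.6 -0.9] T [ 0.38 -0.15  0.12] rp [-3.141  0.   ]
t 17.7 toe [103.3  -7.9  13.4] yaw -0.001 F [-0.3  2.  -0.9] T [ 0.49 -0.05  0.12] rp [-3.141e+00  1.000e-03]
```

View pics/zw8.png

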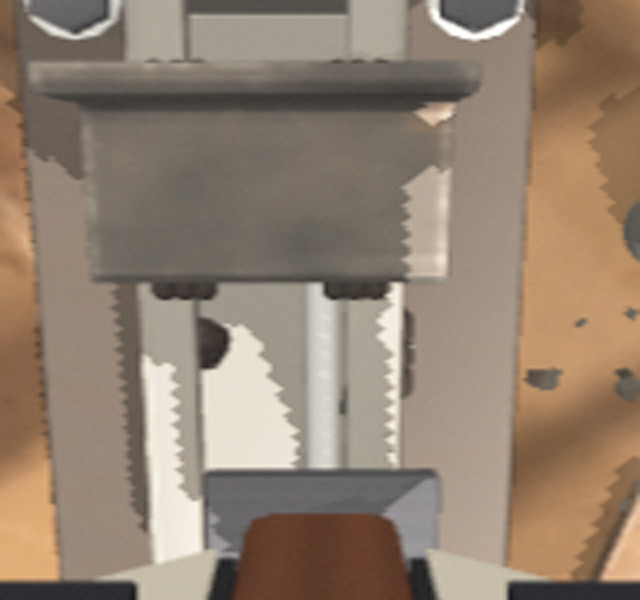

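>>> step_arm:
  series:
    - [0,-0.09,0.08,0,0]
    - [0,-0.09,0.08,0,0]
    - [0,-0.09,0.07,0,0]
    - [0,0,0,0,0]

```text
time: 18.1
tool_pos: [0.5512, -0.2861, 0.1205]
tool_rot: [3.141, 0.001, -0.635]
contact_force: [0.7, -0.1, -1.6]
opening: 0.0219
```

```bash
python3 - <<'E'
from fit import *
toe()
c=cap('wrist','w9');cv2.imwrite('pics/zw9.png',cv2.resize(c['pixels'][90:290,240:400],None,fx=4,fy=3,interpolation=cv2.INTER_CUBIC))
E
```

```text
t 18.1 toe [94.3 -7.7 13.3] yaw -0.001 F [ 0.6  0.3 -1.6] T [0.11 0.15 0.01] rp [3.141e+00 1.000e-03]
```

View pics/zw9.png

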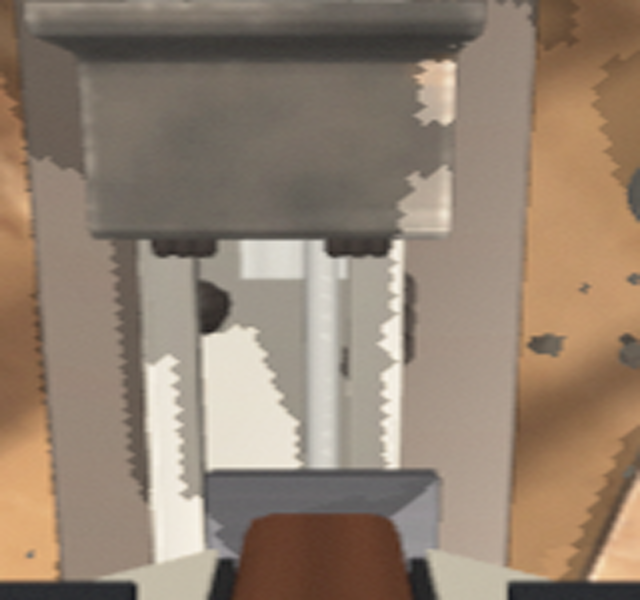

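>>> step_arm:
  series:
    - [0,-0.1,0.07,0,0]
    - [0,-0.1,0.07,0,0]
    - [0,-0.1,0.07,0,0]
    - [0,-0.1,0.07,0,0]

```text
time: 18.55
tool_pos: [0.5415, -0.279, 0.1204]
tool_rot: [3.142, 0.0, -0.635]
contact_force: [1.1, -0.5, -2.3]
opening: 0.0222
```

```bash
python3 - <<'E'
from fit import *
toe()
E
```

```text
t 18.55 toe [82.3 -7.7 13.2] yaw -0.001 F [ 1.2  0.2 -2.3] T [ 0.1  -0.08  0.06] rp [3.142 0.   ]
```

>>> step_arm:
  series:
    - [0,-0.1,0.075,0,0]
    - [0,-0.1,0.075,0,0]
    - [0,-0.1,0.075,0,0]
    - [0,-0.1,0.075,0,0]

```text
time: 18.95
tool_pos: [0.5315, -0.2716, 0.1205]
tool_rot: [3.141, -0.0, -0.635]
contact_force: [1.0, 0.7, -2.2]
opening: 0.0217
```

```bash
python3 - <<'E'
from fit import *
toe()
c=cap('wrist','w10');cv2.imwrite('pics/zw10.png',cv2.resize(c['pixels'][90:290,240:400],None,fx=4,fy=3,interpolation=cv2.INTER_CUBIC))
E
```

```text
t 18.95 toe [69.9 -7.7 13.3] yaw -0.001 F [ 0.4  1.1 -2.2] T [0.   0.1  0.02] rp [ 3.141 -0.   ]
```

View pics/zw10.png

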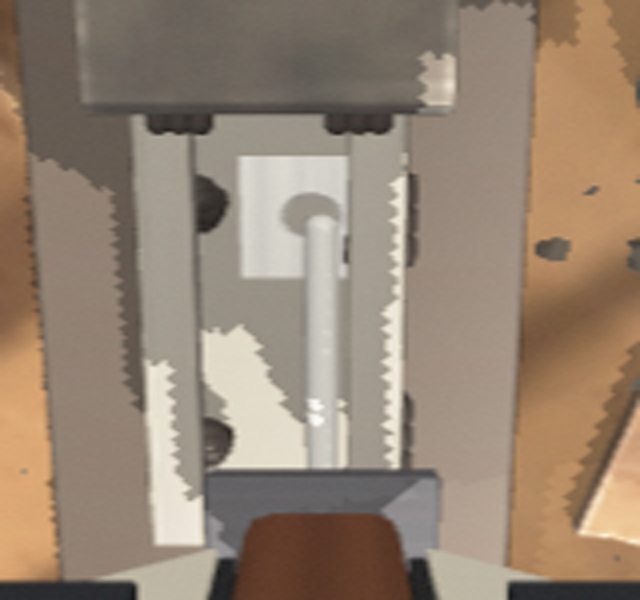

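>>> step_arm:
  series:
    - [0,-0.1,0.075,0,0]
    - [0,-0.1,0.075,0,0]
    - [0,-0.1,0.075,0,0]
    - [0,-0.1,0.075,0,0]
    - [0,-0.1,0.075,0,0]

```text
time: 19.5
tool_pos: [0.519, -0.2622, 0.1205]
tool_rot: [3.141, 0.0, -0.635]
contact_force: [-0.3, -0.8, -2.6]
opening: 0.022
```

```bash
python3 - <<'E'
from fit import *
toe()
E
```

```text
t 19.5 toe [54.2 -7.5 13.3] yaw -0.001 F [ 0.3 -0.8 -2.6] T [-0.02  0.11 -0.02] rp [3.141 0.   ]
```

>>> step_arm:
  series:
    - [0,-0.1,0.075,0,0]
    - [0,-0.1,0.075,0,0]
    - [0,-0.1,0.075,0,0]
    - [0,-0.1,0.075,0,0]

```text
time: 19.9
tool_pos: [0.509, -0.2547, 0.1205]
tool_rot: [3.141, -0.0, -0.635]
contact_force: [0.3, -0.8, -1.7]
opening: 0.0217
```

```bash
python3 - <<'E'
from fit import *
toe()
c=cap('wrist','w11');cv2.imwrite('pics/zw11.png',cv2.resize(c['pixels'][90:290,240:400],None,fx=4,fy=3,interpolation=cv2.INTER_CUBIC))
E
```

```text
t 19.9 toe [41.8 -7.4 13.3] yaw -0.001 F [ 0.7 -0.5 -1.7] T [-0.1   0.09  0.03] rp [ 3.141 -0.   ]
```

View pics/zw11.png

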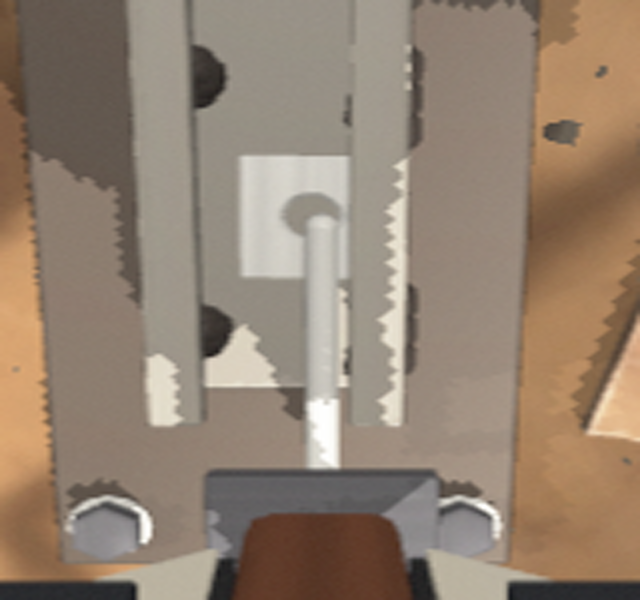

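>>> step_arm:
  series:
    - [0,-0.11,0.065,0,0]
    - [0,-0.1,0.073,0,0]
    - [0,-0.1,0.073,0,0]
    - [0,-0.1,0.073,0,0]
    - [0,-0.1,0.073,0,0]

```text
time: 20.45
tool_pos: [0.4963, -0.2458, 0.1205]
tool_rot: [3.142, -0.0, -0.635]
contact_force: [0.3, -0.1, -1.6]
opening: 0.0217
```

```bash
python3 - <<'E'
from fit import *
toe()
E
```

```text
t 20.45 toe [26.2 -7.7 13.3] yaw -0.001 F [ 0.3  0.1 -1.6] T [-0.02  0.02 -0.01] rp [ 3.142 -0.   ]
```

>>> step_arm:
  series:
    - [0,-0.1,0.073,0,0]
    - [0,-0.1,0.073,0,0]
    - [0,-0.1,0.073,0,0]
    - [0,-0.1,0.073,0,0]
    - [0,-0.1,0.073,0,0]
    - [0,-0.1,0.073,0,0]

```text
time: 21.05
tool_pos: [0.4813, -0.2348, 0.1205]
tool_rot: [-3.142, -0.0, -0.635]
contact_force: [0.8, 1.0, -2.4]
opening: 0.0214
```

```bash
python3 - <<'E'
from fit import *
toe()
c=cap('wrist','w12');cv2.imwrite('pics/zw12.png',cv2.resize(c['pixels'][90:290,240:400],None,fx=4,fy=3,interpolation=cv2.INTER_CUBIC))
E
```

```text
t 21.05 toe [ 7.7 -7.8 13.3] yaw -0.001 F [ 0.   1.3 -2.4] T [ 0.1  -0.07  0.1 ] rp [-3.142 -0.   ]
```

View pics/zw12.png

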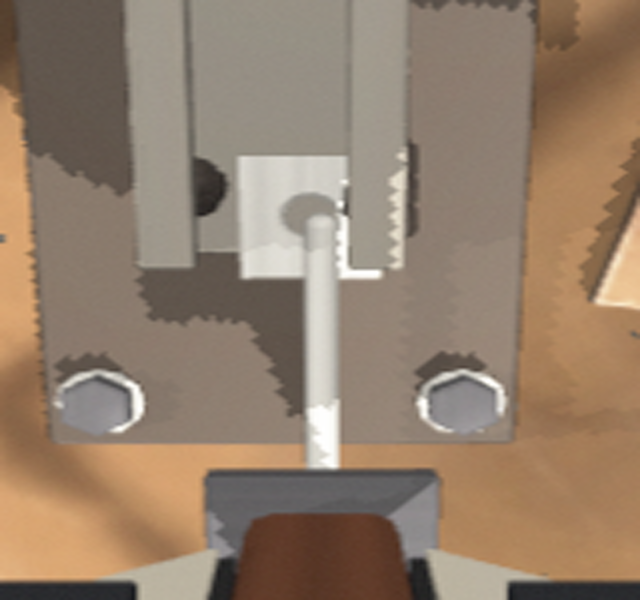

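>>> step_arm:
  series:
    - [0,-0.1,0.073,0,0]
    - [0,-0.1,0.073,0,0]
    - [0,-0.1,0.073,0,0]
    - [0,-0.1,0.073,-0.02,0]
    - [0,-0.1,0.073,-0.02,0]
    - [0,-0.1,0.073,-0.02,0]
    - [0,-0.1,0.073,-0.02,0]
    - [0,-0.1,0.073,0,0]

```text
time: 21.9
tool_pos: [0.4611, -0.2202, 0.1184]
tool_rot: [3.141, 0.0, -0.635]
contact_force: [0.4, -0.2, -1.8]
opening: 0.0218
```

```bash
python3 - <<'E'
from fit import *
toe()
c=cap('wrist','w13');cv2.imwrite('pics/zw13.png',cv2.resize(c['pixels'][90:290,240:400],None,fx=4,fy=3,interpolation=cv2.INTER_CUBIC))
E
```

```text
t 21.9 toe [-17.3  -8.   11.2] yaw -0.001 F [ 0.5  0.1 -1.8] T [ 0.01  0.17 -0.03] rp [3.141 0.   ]
```

View pics/zw13.png

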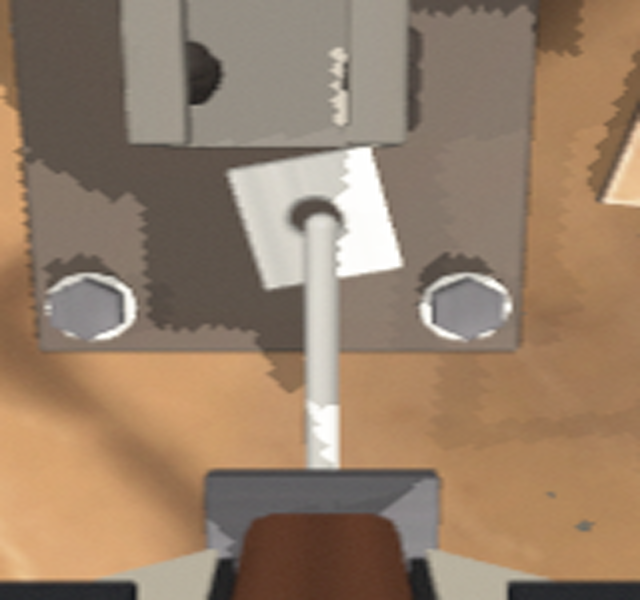

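>>> step_arm:
  series:
    - [0,-0.065,0.1,0,0]
    - [0,-0.065,0.1,0,0]
    - [0,-0.065,0.1,0,0]
    - [0,-0.065,0.1,0,0]
    - [0,0,0,0,0]
    - [0,0,0,0,0]
    - [0,0,0,0,0]

```text
time: 22.65
tool_pos: [0.455, -0.2104, 0.1185]
tool_rot: [3.141, 0.0, -0.635]
contact_force: [0.4, -0.3, -1.6]
opening: 0.0216
```

```bash
python3 - <<'E'
from fit import *
toe()
c=cap('wrist','w14');cv2.imwrite('pics/zw14.png',cv2.resize(c['pixels'][90:290,240:400],None,fx=4,fy=3,interpolation=cv2.INTER_CUBIC))
C=tochan(cloud(c),CH);z=C[...,2];m=(z>14)&(z<20)&(C[...,0]>-50)&(C[...,0]<-3)&(C[...,1]>-25)&(C[...,1]<20);print(m.sum(),C[m].mean(0),np.percentile(C[m],[3,97],axis=0))
E
```

```text
t 22.65 toe [-28.   -3.7  11.3] yaw -0.001 F [ 0.5 -0.  -1.6] T [ 0.05  0.14 -0.03] rp [3.141 0.   ]
1161 [-26.34300552  -3.88777689  17.28768842] [[-40.67330364 -15.90438985  15.96878696]
 [-14.46250915   8.11048313  18.60062544]]
```

View pics/zw14.png

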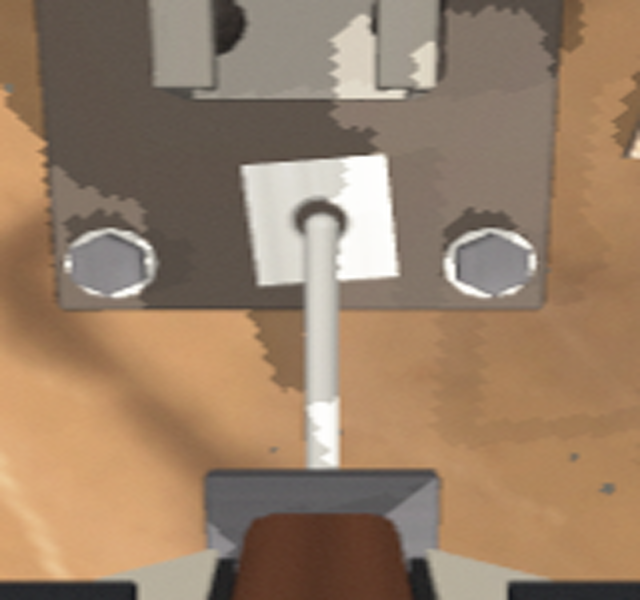

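>>> step_arm:
  series:
    - [0,0.04,-0.03,0,0]
    - [0,0,0,0,0]
    - [0,0,0,0.15,0]
    - [0,0,0,0.15,0]
    - [0,0,0,0.2,0]
    - [0,0,0,0.5,0]
    - [0,0,0,1,0]
    - [0,0,0,1,0]
    - [0,0,0,1,0]
    - [0,0,0,1,0]

```text
time: 23.7
tool_pos: [0.4558, -0.211, 0.245]
tool_rot: [3.142, -0.0, -0.635]
contact_force: [0.6, -0.8, -2.0]
opening: 0.0217
```

```bash
python3 - <<'E'
from fit import *
toe()
c=cap('wrist','w15');cv2.imwrite('pics/w15v.png',c['pixels'][:400])
C=tochan(cloud(c),CH);z=C[...,2];m=(z>14)&(z<20)&(C[...,0]>-50)&(C[...,0]<-3)&(C[...,1]>-25)&(C[...,1]<20);print(m.sum(),C[m].mean(0),np.percentile(C[m],[3,97],axis=0))
E
```

```text
t 23.7 toe [-27.   -3.7 137.8] yaw -0.001 F [ 0.9 -0.3 -2. ] T [-0.02  0.15  0.01] rp [ 3.142 -0.   ]
480 [-25.82865444  -4.02959259  17.35830577] [[-39.93926611 -15.76862296  15.97321125]
 [-13.81936434   7.88669533  18.8539757 ]]
```

View pics/w15v.png

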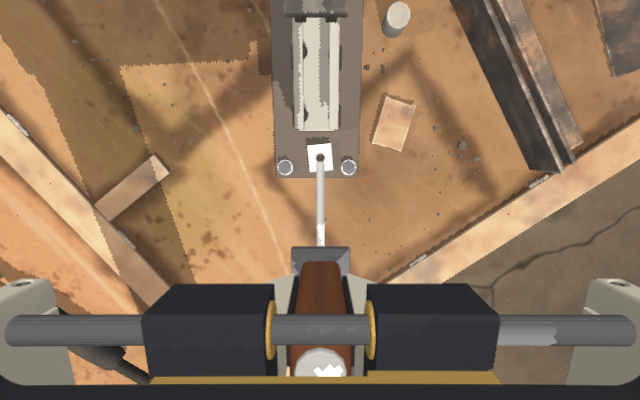

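>>> step_arm:
  series:
    - [0,0.14,0.5,0,0.4]
    - [0,0.14,0.92,0,0.5]
    - [0,0.14,0.92,0,0.5]
    - [0,0.14,0.92,0,0.5]
    - [0,0.14,0.92,0,0.5]
    - [0,0.14,0.92,0,0.5]
    - [0,0.14,0.92,0,0.5]
    - [0,0.14,0.92,0,0.5]
    - [0,0.14,0.92,0,0.5]
    - [0,0.14,0.92,0,0.5]
    - [0,0.14,0.92,0,0.5]
    - [0,0.14,0.92,0,0.5]

```text
time: 24.95
tool_pos: [0.4969, 0.0562, 0.2418]
tool_rot: [3.141, 0.003, -0.159]
contact_force: [1.0, -0.4, -1.7]
opening: 0.0216
```

>>> step_arm:
  series:
    - [0,0.14,0.92,0,0.5]
    - [0,0.14,0.92,0,0.5]
    - [0,0.14,0.92,0,0.5]
    - [0,0.14,0.92,0,0.5]
    - [0,0.14,0.92,0,0.5]
    - [0,0.14,0.92,0,0.5]
    - [0,0.14,0.92,0,0.5]
    - [0,0.12,0.92,0,0.5]
    - [0,0,0.5,0,0.1]
    - [0,0,0,0,0]
    - [0,0,0,0,0]

```text
time: 26.05
tool_pos: [0.5248, 0.2505, 0.2427]
tool_rot: [3.141, 0.002, 0.165]
contact_force: [0.1, 0.3, -1.9]
opening: 0.0216
```

```bash
python3 - <<'E'
from fit import *
o=sensors.observe();print(o['time'],o['tool_pos'],o['tool_rot'],o['contact_force'])
p=o['tool_pos'];print('delta',(np.array([.5254,.2507])-p[:2])*1e3, .17-o['tool_rot'][2])
c=cap('wrist','w16')
cv2.imwrite('pics/zw16.png',cv2.resize(c['pixels'][100:300,240:400],None,fx=4,fy=3,interpolation=cv2.INTER_CUBIC))
E
```

```text
26.05 [0.52482554 0.25053266 0.24267998] [3.14078274e+00 1.71891431e-03 1.65381349e-01] [ 0.06023235  0.29547915 -1.9208397 ]
delta [0.5744596  0.16734124] 0.004618651479720709
```

View pics/zw16.png

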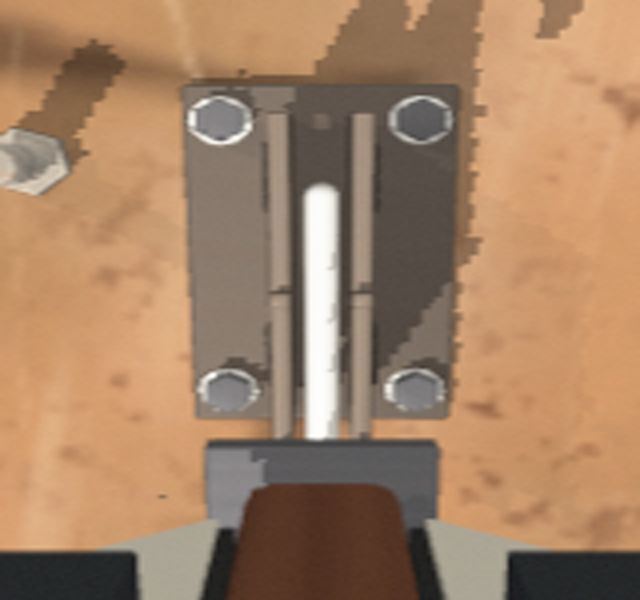

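>>> step_arm:
  series:
    - [0,0.02,0.01,-0.4,0.06]
    - [0,0,0,-0.8,0]
    - [0,0,0,-0.8,0]
    - [0,0,0,-0.8,0]
    - [0,0,0,-0.8,0]
    - [0,0,0,-0.7,0]
    - [0,0,0,-0.3,0]
    - [0,0,0,-0.1,0]
    - [0,0,0,0,0]
    - [0,0,0,0,0]

```text
time: 27.1
tool_pos: [0.5265, 0.2511, 0.1269]
tool_rot: [-3.142, -0.002, 0.17]
contact_force: [-0.1, -0.0, -1.7]
opening: 0.0216
```

>>> step_arm:
  series:
    - [0,-0.03,0,-0.08,0]
    - [0,0,0,-0.08,0]
    - [0,0,0,-0.04,0]
    - [0,0,0,0,0]
    - [0,0,0,0,0]

```text
time: 27.6
tool_pos: [0.5252, 0.2512, 0.1212]
tool_rot: [3.142, -0.0, 0.17]
contact_force: [0.4, 0.1, 0.5]
opening: 0.0217
```

>>> step_arm:
  series:
    - [0.5,0,0,0,0]
    - [0.5,0,0,0,0]
    - [0.5,0,0,0,0]
    - [0.5,0,0,0,0]
    - [0.5,0,0,0,0]
    - [0.5,0,0,0,0]
    - [0.7,0,0,0,0]
    - [0.7,0,0,0,0]

```text
time: 28.4
tool_pos: [0.5252, 0.2511, 0.121]
tool_rot: [3.141, 0.0, 0.17]
contact_force: [0.7, -0.6, 0.1]
opening: 0.0575
```

>>> step_arm:
  series:
    - [0.7,0,0,0.4,0]
    - [0.7,0,0,0.8,0]
    - [0.7,0,0,1,0]
    - [0.7,0,0,1,0]
    - [0.7,0,0,1,0]
    - [0.7,0,0,1,0]
    - [0.7,0,-1,0.5,0]
    - [0.7,0,-1,0,0]
    - [0.7,0,-1,0,0]
    - [0.7,-1,0,0,0]
    - [0.7,0,0,0,0]
    - [0.7,0,0,0,0]

```text
time: 29.6
tool_pos: [0.5004, 0.1762, 0.2645]
tool_rot: [3.142, -0.002, 0.17]
contact_force: [0.0, 0.1, 0.3]
opening: 0.0642
```

```bash
python3 - <<'E'
from fit import *
o=sensors.observe();print(o['time'],o['tool_pos'],o['tool_rot'],o['contact_force'],o['opening'])
c=cap('wrist','w17');s=cap('side','s17');t=cap('top','t17')
cv2.imwrite('pics/zw17.png',np.hstack([cv2.resize(s['pixels'][140:260,220:340],(400,400)),cv2.resize(s['pixels'][340:450,340:500],(400,400))]))
cv2.imwrite('pics/w17v.png',c['pixels'][:400])
P=cloud(c);m=(P[...,2]>.15)&(P[...,2]<.175)&(np.hypot(P[...,0]-.5245,P[...,1]-.25)<.03);print(m.sum(),P[m].mean(0))
P=cloud(t);C=tochan(P,CH);z=C[...,2]
t0=load('top0')
d=np.abs(t['pixels'].astype(int)-t0['pixels']).max(-1)
a=np.hstack([t0['pixels'][185:290,390:495],t['pixels'][185:290,390:495]]);cv2.imwrite('pics/zt17.png',cv2.resize(a,None,fx=3.8,fy=3.8))
E
```

```text
29.6 [0.50040346 0.17621254 0.26448561] [ 3.14156233e+00 -1.71093123e-03  1.70127379e-01] [0.04130651 0.08602195 0.29464993] 0.06419989814002101
999 [0.52574638 0.24922757 0.16343457]
```

View pics/zw17.png

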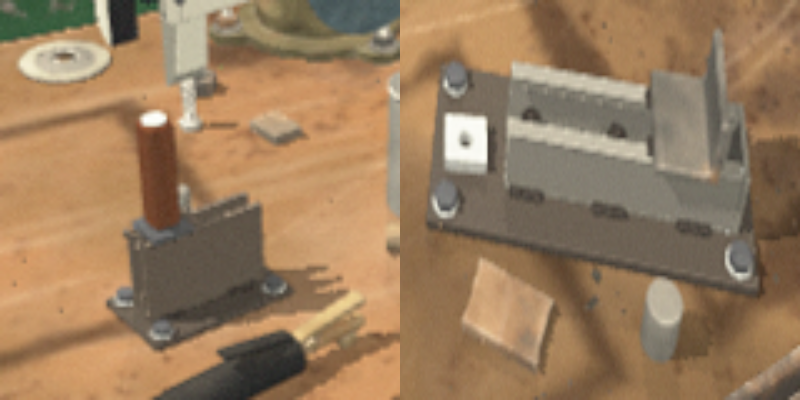

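View pics/w17v.png

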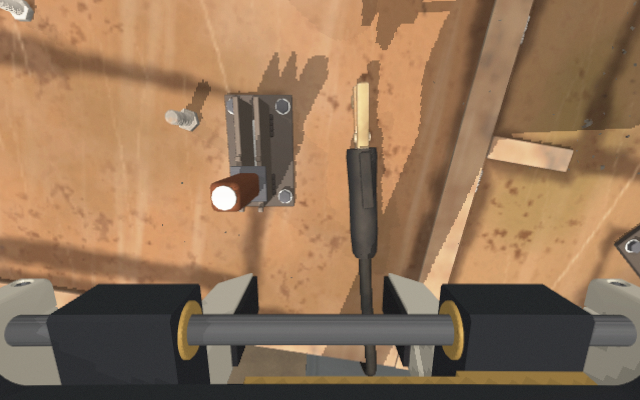

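View pics/zt17.png

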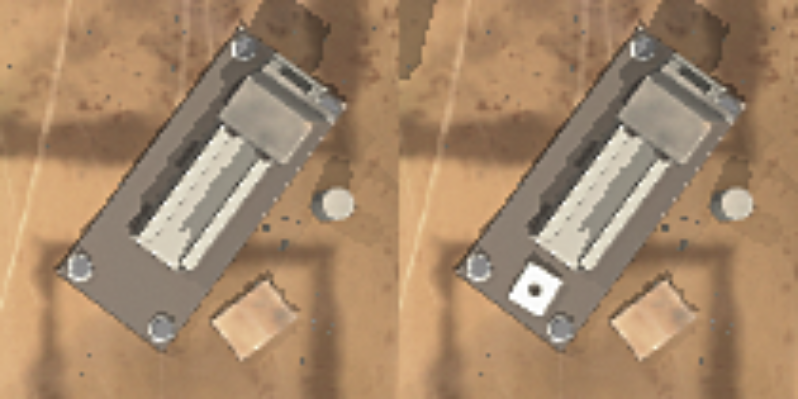

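The pictures show the pick hanging upright in its rest, with its handle top at z 0.163 m. The nut lies flat in front of the mouth, and the offcut, bar end and bolt haven't moved.

```bash
python3 -c "
from cell import hand_in
print(hand_in())"
```

```text
the job is handed in; nothing more can be done
None
```

The nut is out of the channel and the pick is back in its rest. I handed the job in at about 30 s of the 72 s allowed, and no verdict is reported.

**What I did:**
- I took the pick from its rest and lowered its toe through the slot. The wrist camera showed both lumps on the left (+y) wall.
- The toe went down into the nut's hole under the cleat, at about x 119 mm, with no contact force.
- I eased the nut against the right wall, which also squared it up, and dragged it past both lumps and out of the mouth.
- I then hung the pick back in its rest and backed the arm away.

**Last checks:**
- **Nut:** it lies flat on the base plate, top at about z 17 mm, with its centre about 26 mm in front of the mouth.
- **Pick:** it hangs upright, handle top at z 0.163 m and within about 2 mm of its starting place. At set-down the wrist force went from −1.8 N to +0.5 N, so the collar is resting on the flats.
- **Other things:** the offcut, bar end and bolt look unmoved in the top, side and wrist pictures.
- **Forces:** the sideways and lengthwise force readings stayed under about 3 N during the drag. They were sampled between moves, not continuously.

**One disagreement:** different views placed the channel up to about 2 mm apart along its length, and some of the image fits put it 3–6 mm too low. The depth readings matched the stated heights, so I used those.

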